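# Load the UV curing unit and lower its twin-screw platform

## Task

Cure the printed car parts: with the amber guard still shut, put every part from the green mat on the steel loading tray, then slide the guard fully open, tip the tray by its yellow handle so that all the parts slide into the chamber, and lay the tray back level. With the guard still open, lower the platform fully to its stop by turning the red and the blue knob clockwise in turn, about a quarter turn at a time so that it never leans noticeably, then slide the guard fully shut. Leave the other things on the bench where they are.

Things in the scene. Friction and masses are not known exactly. Their poses are not given: they have to be found in the camera images.
- curer: fixed UV curing unit (place and yaw vary). Origin on the table under the chamber's centre; +x away from the robot, +y to the tray, -y to the white housing (y -70 to -226, 110 high) that the open guard slides over. Open-topped chamber 130 (x) x 140 (y) inside, walls 6 thick, rim at z = 110. Black pillars at x = -105 and +105 carry the knobs.
- platform: aluminium plate 122 x 132 in the chamber, edges 24 tall at both x ends; origin at the centre of its upper face, z = 60 with both knobs at 0, 36 with both at 4.8. Each knob drives its own end (x = -105 or +105) down 5 mm per rad: 1 rad of difference leans its x axis 0.024 rad; over 0.05 rad (knobs 2.1 rad apart) fails. The screws hold it where left.
- knob_a (a joint): red knob, at the robot's side of the chamber; 0 = platform end up, 4.8 rad = end stop, fully lowered. Vertical axis, grows CLOCKWISE seen from above. Turning takes about 0.1 N m.
- knob_a_grip (a point): on the red knob's axis at gripping height (z = 149, 13 below the top). The grip is an upright bar 42 long, 14 wide, 34 tall on a foot disc of radius 22 (z 122 to 130); the bar lies along the curer's x at joint 0 and along this point's x axis always.
- knob_b (a joint): blue knob, on the far side; same as the red one.
- knob_b_grip (a point): same point on the blue knob.
- guard (a joint): amber clear guard plate 146 x 150 x 5 sliding level over the chamber's mouth (upper face at z = 118): 0 = fully shut, 0.145 m = fully open, opening towards the curer's -y. Friction about 2 N, stays where left.
- guard_grip (a point): centre of the black grip block on the guard, 143 above the table; block 34 (x) x 14 (y) x 34 tall, top at 157.
- tray (a joint): steel loading tray hinged on the chamber's +y edge: 0 = level (resting on its post), grows as the yellow handle is lifted, stop at 1.15 rad. Falls back to level by itself if let go. Parts slide off it when it is tipped to about 0.9 to 1.1 rad.
- tray_grip (a point): middle of the yellow handle fin at the tray's outer end: fin 14 thick (curer's x), 46 long, 26 tall; 178 from the hinge line and 15 above the tray floor, z = 133 when level. The hinge line runs along the curer's x at y = +80, z = 118. The fin may turn between the fingers while the tool stays upright.
- tray_floor (a point): centre of the tray's floor (upper face, z = 118 when level), axes as the curer's when level. Floor 116 (x) x 148 (y) inside; walls 20 tall on both sides and at the handle end, none at the chamber end (y = -75).
- bulkhead: orange printed plastic car part, a chunky block 40 x 28 x 26 (its x, y, z), 28 to 56 g, origin at its centre. Starts flat on the green mat (3 thick); may be absent.
- gearcase: yellow printed plastic car part, a chunky block 36 x 30 x 24 (its x, y, z), 28 to 56 g, origin at its centre. Starts flat on the green mat (3 thick); may be absent.
- servomount: blue printed plastic car part, a chunky block 44 x 26 x 22 (its x, y, z), 28 to 56 g, origin at its centre. Starts flat on the green mat (3 thick); may be absent.
- hubcarrier: red printed plastic car part, a chunky block 34 x 32 x 26 (its x, y, z), 28 to 56 g, origin at its centre. Starts flat on the green mat (3 thick); may be absent.
- tape: black tape roll, ring 60 across, 22 tall, stands aside; leave it alone.
- tape2: white tape roll, ring 72 across, 20 tall, stands aside; leave it alone.
- gluepot: small jar with yellow cap, 44 across, 60 tall, stands aside; leave it alone.
- wheel: model car wheel lying flat, black tyre 66 across, 28 tall, white hub, stands aside; leave it alone.
- driver: screwdriver lying flat, stands aside; leave it alone.
There are look-alikes about, which are no part of the job. Of the things shaped like the bulkhead, the orange one is meant.

How it is judged:
By the outcome, as a careful person would: the job done as asked, in the order asked, and still so for the second after the job is handed in, with the robot touching nothing.
Of bulkhead, gearcase, servomount, hubcarrier only 2 to 4 are there at a start; the rules pass over those that are not, and their reading is None.
At some moment in a run one of bulkhead, gearcase, servomount, hubcarrier may be knocked a few centimetres aside while the robot is not near it.
Once in a run the grip may slacken for a moment while it holds something.
It also fails if it takes over 210 s, if anything falls off the work surface, if the arm or the gripper's body presses on something with over 40 N, if the wrist force passes 120 N, or if a joint passes its speed limit or range.

## Robot

A 6-joint arm with a two-finger parallel gripper is mounted at the origin on the work surface. World frame = base frame: x ahead of the robot, y to its left, z up, the work surface at z = 0. Lengths are in m, angles in rad, forces in N, time in s.
With the tool pointing down it reaches from about 0.275 to 0.85 m from the base axis. Payload 19 kg.
Tool frame: the origin (TCP) lies at the very end of the fingers, on their centre line; the grasp point (between the pads) lies 19 mm behind it; z points along the fingers, y is the direction in which the jaws open and shut (so a half turn about z gives the same grasp; the last joint's range is limited). The gripper opens to 85 mm and grips with 20 to 120 N. Pads are 22 mm wide; open, the fingers measure 114 mm over their backs; the gripper's body (76 mm by 85 mm) begins 54 mm behind the grasp point. The pads swing forward as they close: fully open they stand 13 mm farther back than shut.
Start: joints at [-1.319, 0.15, 1.437, -0, 1.554, -0.134], TCP at [0.216, -0.533, 0.231] pointing down, gripper open.
Joint ranges: [-2.8, 2.8], [-0.68, 2.1], [0.12, 2.68], [-1.39, 4.53], [0.16, 2.79], [-2.81, 2.81]. Speed limits (rad/s): [1.89, 1.89, 2.22, 3.01, 3.01, 3.01].

## Interface

Orientations are given as a unit quaternion [x, y, z, w].
In Python, from station import r gives the robot as it stands.
- The arm moves only by the tool play_rows, never from a script. Its argument "moves" is a list of rows, each a list of 7 numbers: the closure, from 0 (fully open) to 1 (shut), then the shift along the world's x, y, z in mm, then the turn, a rotation vector about the world's x, y, z in rad. In form: [[claw, tx, ty, tz, ax, ay, az], ...]. A call has 1 to 5 rows; each row shifts and turns the commanded pose from where the row before left it; what a row does not reach is not made up. A row lasts 1/12 s, in which the tool goes at most 41.7 mm and 7.16 degrees, less where a joint would pass 70% of its speed; a pose out of reach is approached as far as the arm can. A call with a gripper value outside its range is refused whole. The fingers move at their own pace and stop on an object; "squeeze" is the grip in N (left out, the last holds). Time passes only in rows, so rows that do not move let the fingers close. It gives the time, the measured TCP pose, the force and the opening at its end, in the units of the state.
- r.state(): the state, without advancing time (a new reading comes with each control period).
- r.capture(name): name is "side" or "top" or "wrist"; returns the picture (480x640x3 uint8, blue, green, red); there is no depth.
- r.get_calibration(name): a dict with "fovy" (degrees; the focal length in pixels is half the picture's height over the tangent of half this angle, whatever the lens; pixels are square), "cx", "cy" (the principal point, pixels), "rvec" (rotation vector, rad) and "tvec" (3), from world to camera coordinates, as OpenCV has them. Camera axes: x right, y down, z forward; pixel columns grow to the right and rows downward; lengths in m; the calibration is good to about 2 mm. The wrist camera is an equidistant fisheye: a pixel r from the principal point sees the ray r / f radians off the axis. A picture is of the moment at which its call begins: read the wrist's pose just before it. get_calibration takes no time and is no camera call; for the wrist camera it gives the pose at the moment of the call.
- r.job_done(): hands the job in, once; it reports no verdict.
The state is a dict: "t": time; "joints": joint angles; "dq": joint speeds; "joint_efforts": joint torques, N m; "tcp_pos": TCP position; "tool_rot": TCP orientation; "force": force on the tool from outside, world axes, zero at the start; "torque": the same for the moment, N m; "finger_gap": finger opening in m.
Only numpy, scipy, OpenCV 4.12 (cv2) and the standard library are available. Lean on these libraries where they do the work, as an engineer would, in place of code of your own. Each camera call takes 0.05 s, during which the arm holds its last target. There are 200 camera calls.

## Working session

There is one attempt and no reset: what is moved stays moved. The work goes in short steps, Python scripts to look and compute and a tool call to move; the robot and the scene stay as the last step left them, time stands still between calls to the robot, and variables do not carry over. Pictures are saved under pics/ and viewed, about 12 in all and at most 16, crops included, and the job is handed in when it is done.

Besides the shell and the picture viewer there is one more tool, called as name(argument=value, ...), one argument or row to a line, values as JSON. play_rows: Moves the arm, as the interface text tells. Its arguments: {"type":"object","properties":{"moves":{"type":"array"},"squeeze":{"type":"number"}},"required":["moves"]}

```bash
mkdir -p pics; ls
cat > h.py <<'E'
import numpy as np, cv2
from scipy.spatial.transform import Rotation as R
from station import r
def cal(n):
    c=r.get_calibration(n); f=240/np.tan(np.radians(c['fovy'])/2)
    return f,c['cx'],c['cy'],R.from_rotvec(np.ravel(c['rvec'])).as_matrix(),np.ravel(c['tvec'])
def px2w(c,u,v,z,fish=False):
    f,cx,cy,M,t=c; d=np.array([(u-cx)/f,(v-cy)/f,1.])
    if fish:
        th=np.hypot(d[0],d[1]); d=np.array([d[0]/th*np.sin(th),d[1]/th*np.sin(th),np.cos(th)]) if th>1e-9 else np.array([0,0,1.])
    o=-M.T@t; d=M.T@d; return (o+d*(z-o[2])/d[2])
def w2px(c,p,fish=False):
    f,cx,cy,M,t=c; q=M@np.asarray(p,float)+t
    if fish:
        rr=np.hypot(q[0],q[1]); th=np.arctan2(rr,q[2]); return np.array([cx+f*th*q[0]/rr,cy+f*th*q[1]/rr])
    return np.array([cx+f*q[0]/q[2],cy+f*q[1]/q[2]])
E
python3 - <<'E'
from h import *
for n in ("top","side"):
    cv2.imwrite(f'pics/{n}0.png',r.capture(n)); c=cal(n); print(n,c[0],c[1:3],'cam at',-c[3].T@c[4])
s=r.state(); print(s)
E
```

```text
pics
top 554.3945775963664 (322.50128559874986, 226.5659672685447) cam at [0.25720453 0.08320174 1.46603468]
side 449.3868239994449 (325.1388093322074, 233.43279728946192) cam at [0.34607876 0.74363669 0.73429854]
{'t': 0.1, 'joints': array([-1.31898478e+00,  1.50924483e-01,  1.43795529e+00, -2.66161831e-05,
        1.55378970e+00, -1.33987071e-01]), 'dq': array([ 1.02106176e-03,  1.38330778e-03, -1.29067168e-04,  2.85061450e-05,
       -3.67818968e-04, -1.49164019e-04]), 'joint_efforts': array([ 5.38663968e-03, -7.14382839e+01, -5.71793640e+01, -2.48318875e-04,
        6.93794660e-03, -2.37330249e-05]), 'tcp_pos': array([ 0.21629726, -0.53252949,  0.2307482 ]), 'tool_rot': array([ 9.81452361e-01,  1.91705432e-01, -4.49833972e-05, -5.36689871e-04]), 'force': array([ 0.50979002, -0.86224336,  0.65273656]), 'torque': array([ 0.02485143,  0.0035747 , -0.00435543]), 'finger_gap': 0.08535555364634485}
```

View pics/top0.png

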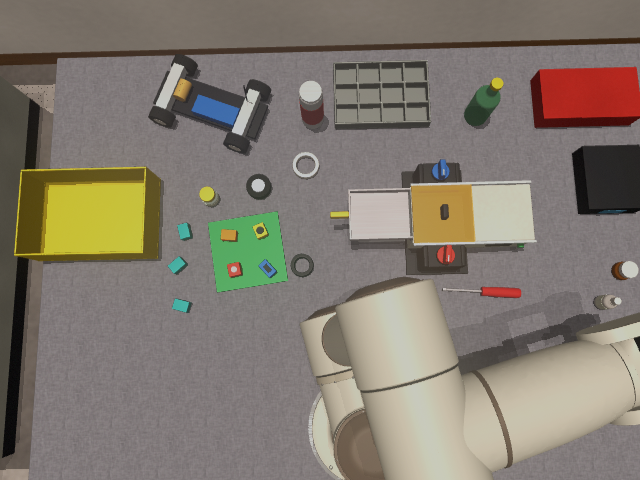

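View pics/side0.png

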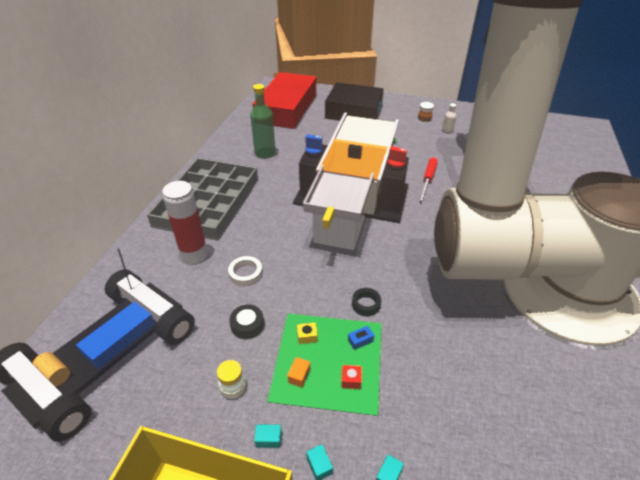

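```bash
cat >> h.py <<'E'
HUES={'bulkhead':((8,150,120),(17,255,255),.029),'gearcase':((22,150,120),(33,255,255),.027),'servomount':((100,130,80),(122,255,255),.025),'hubcarrier':((0,150,120),(5,255,255),.029)}
def mask(im,lo,hi): return cv2.inRange(cv2.cvtColor(im,cv2.COLOR_BGR2HSV),lo,hi)
def blobs(im,c,lo,hi,z,box,fish=False,amin=20):
    """components of a colour whose centre lies in world box (x0,x1,y0,y1); returns centre, long-axis yaw, dims using top-plane z"""
    n,l,st,ce=cv2.connectedComponentsWithStats(cv2.morphologyEx(mask(im,lo,hi),cv2.MORPH_CLOSE,np.ones((3,3))))
    out=[]
    for i in range(1,n):
        if st[i,4]<amin: continue
        p=px2w(c,*ce[i],z,fish)
        if not(box[0]<p[0]<box[1] and box[2]<p[1]<box[3]): continue
        cs,_=cv2.findContours((l==i).astype(np.uint8),cv2.RETR_EXTERNAL,cv2.CHAIN_APPROX_NONE)
        pts=np.array([px2w(c,u,v,z,fish)[:2] for u,v in max(cs,key=len)[:,0]])*1000
        (x,y),(w,h),a=cv2.minAreaRect(pts.astype(np.float32))
        if w<h: w,h,a=h,w,a+90
        out.append((np.round([x,y],1),round((a+90)%180-90,1),np.round([w,h],1),int(st[i,4]),ce[i].round(0)))
    return out
E
python3 - <<'E'
from h import *
im=cv2.imread('pics/top0.png'); c=cal('top')
cc={'mat':((50,120,60),(75,255,255),.003)}
for k,(lo,hi,z) in {**HUES,**cc}.items():
    print(k,blobs(im,c,lo,hi,z,(0,.4,.1,.5)))
B=(0,.6,-.5,.12)
print('guard',blobs(im,c,(10,120,80),(25,255,255),.118,B))
print('red',blobs(im,c,(0,150,100),(5,255,255),.162,B))
print('blue',blobs(im,c,(100,130,80),(122,255,255),.162,B))
print('handle',blobs(im,c,(22,120,100),(33,255,255),.146,B))
print('black',blobs(im,c,(0,0,0),(180,255,50),.157,B,amin=40))
cv2.imwrite('pics/c1.png',cv2.resize(im[140:300,320:560],None,fx=3.3,fy=3.3,interpolation=cv2.INTER_CUBIC))
E
```

```text
bulkhead []
gearcase []
servomount []
hubcarrier []
mat []
guard [(array([ 525.1, -201.9]), -90.0, array([149.6, 143. ]), 3319, array([442., 213.])), (array([528.6,  53.8]), 88.7, array([44.6, 15.2]), 50, array([340., 215.]))]
red [(array([ 417.7, -194.1]), -1.3, array([42.8, 40.4]), 256, array([446., 254.])), (array([ 326.3, -317.9]), 85.6, array([88.2, 21.5]), 356, array([501., 292.]))]
blue []
handle [(array([522.6,  54.4]), -86.4, array([44.4, 14.2]), 110, array([339., 214.]))]
black []
```

View pics/c1.png

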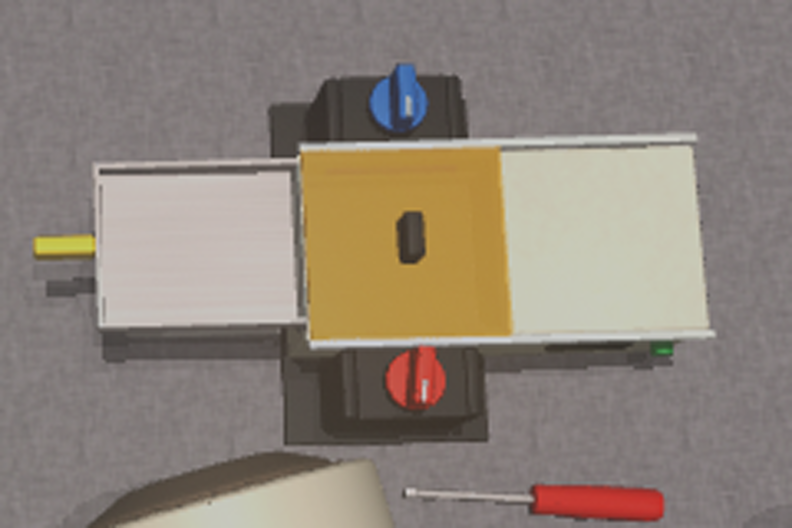

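Run:
```python
from h import *
im=cv2.imread('pics/top0.png'); c=cal('top'); print('tilt',c[3][2])
cc={'mat':((50,120,60),(75,255,255),.003)}
for k,(lo,hi,z) in {**HUES,**cc}.items():
    print(k,blobs(im,c,lo,hi,z,(.2,.7,.1,.6)))
cs=cal('side'); ims=cv2.imread('pics/side0.png')
for k,(lo,hi,z) in {**HUES}.items():
    print('side',k,blobs(ims,cs,lo,hi,z,(.2,.7,.1,.6)))
P=lambda u,v,z:(px2w(c,320+u/3.3,140+v/3.3,z)*1000).round(1)[:2]
for n,u,v,z in [('gTL',301,152,.118),('gTR',499,148,.118),('gBR',512,337,.118),('gBL',310,340,.118),('blk',411,224,.157),('hL',34,246,.146),('hR',96,245,.146),('traycTL',96,168,.138),('trayBL',99,327,.138),
 ('blue top bar',404,67,.162),('blue bot',402,122,.13),('red',425,348,.162),('red2',420,402,.162),('redfoot',415,382,.130),('bluefoot',398,104,.13)]:
    print(n,P(u,v,z))
B=(.3,.8,-.5,.12)
print('blue',blobs(im,c,(95,130,60),(122,255,255),.162,B))
print('handle',blobs(im,c,(22,120,100),(33,255,255),.146,B))
```

```text
tilt [ 0.17572785  0.0088942  -0.98439861]
bulkhead []
gearcase [(array([610.8, 403.1]), 88.7, array([37.9, 35.7]), 169, array([207., 194.])), (array([508.9, 261.9]), 22.8, array([35. , 28.6]), 92, array([260., 230.]))]
servomount [(array([407.8, 243.4]), 40.9, array([42.1, 24.5]), 118, array([267., 268.]))]
hubcarrier [(array([406.4, 329.5]), 11.8, array([31.9, 30. ]), 105, array([234., 269.]))]
mat [(array([456.7, 298.3]), 8.2, array([188.1, 187.7]), 4074, array([247., 252.]))]
side bulkhead [(array([495.4, 354.1]), 87.0, array([47.1, 28.8]), 379, array([298., 372.]))]
side gearcase [(array([505.3, 271.4]), -66.7, array([41.9, 36.2]), 296, array([307., 333.])), (array([611.7, 386.1]), -64.8, array([45.2, 38. ]), 432, array([229., 372.])), (array([591. , 519.5]), 15.4, array([262.3,  77.8]), 4365, array([201., 461.]))]
side servomount [(array([405.6, 251.7]), 41.0, array([46.7, 32.8]), 309, array([361., 337.]))]
side hubcarrier [(array([404. , 337.7]), -76.4, array([38.1, 29.8]), 268, array([351., 377.]))]
gTL [ 595.6 -128.2]
gTR [ 595.2 -277.7]
gBR [ 450.8 -277.6]
gBL [ 451.8 -128. ]
blk [ 530.  -199.5]
hL [522.1  75.6]
hR [521.8  30. ]
traycTL [581.9  28. ]
trayBL [462.   29.2]
blue top bar [ 647.3 -200.2]
blue bot [ 614.  -203.2]
red [ 437.9 -203.1]
red2 [ 399.1 -197.2]
redfoot [ 417.3 -201.3]
bluefoot [ 628.1 -201. ]
blue [(array([ 626.8, -203.5]), 1.7, array([43.4, 18.2]), 114, array([444., 168.])), (array([ 620.7, -180. ]), 0.7, array([35.2, 13.5]), 65, array([435., 171.]))]
handle [(array([522.6,  54.4]), -86.4, array([44.4, 14.2]), 110, array([339., 214.]))]
```

play_rows(
  moves=[
    [0.3,10,34,3,0,0,0],
    [0.3,10,34,3,0,0,0],
    [0.3,10,34,3,0,0,0],
    [0.3,10,34,3,0,0,0],
    [0.3,10,34,3,0,0,0],
  ],
  squeeze=40,
)

```text
t: 0.52
tcp_pos: [0.2664, -0.361, 0.246]
tool_rot: [0.981, 0.191, -0.0, -0.0]
force: [0.8, -0.3, 0.4]
finger_gap: 0.0596
```

play_rows(
  moves=[
    [0.3,10,34,0,0,0,0],
    [0.3,10,34,0,0,0,0],
    [0.3,10,34,0,0,0,0],
    [0.3,10,34,0,0,0,0],
    [0.3,10,34,0,0,0,0],
  ],
)

```text
t: 0.93
tcp_pos: [0.3162, -0.191, 0.2461]
tool_rot: [0.982, 0.191, 0.0, -0.0]
force: [1.4, -0.1, -0.4]
finger_gap: 0.0597
```

play_rows(
  moves=[
    [0.3,10,34,0,0,0,0],
    [0.3,10,34,0,0,0,0],
    [0.3,10,34,0,0,0,0],
    [0.3,10,34,0,0,0,0],
    [0.3,10,34,0,0,0,0],
  ],
)

```text
t: 1.35
tcp_pos: [0.3662, -0.0209, 0.2463]
tool_rot: [0.981, 0.192, 0.0, 0.0]
force: [1.6, -0.0, -0.3]
finger_gap: 0.0596
```

play_rows(
  moves=[
    [0.3,10,34,0,0,0,0],
    [0.3,10,34,0,0,0,0],
    [0.3,10,34,0,0,0,0],
    [0.3,10,34,0,0,0,0],
    [0.3,10,34,0,0,0,0],
  ],
)

```text
t: 1.77
tcp_pos: [0.4162, 0.1493, 0.2461]
tool_rot: [0.981, 0.192, 0.0, -0.0]
force: [0.8, -1.5, 0.5]
finger_gap: 0.0597
```

play_rows(
  moves=[
    [0.3,10,34,0,0,0,0],
    [0.3,10,34,0,0,0,0],
    [0.3,0,34,0,0,0,0],
    [0.3,0,30,0,0,0,0],
    [0.3,0,0,0,0,0,0],
  ],
)

```text
t: 2.18
tcp_pos: [0.4358, 0.2833, 0.2454]
tool_rot: [0.981, 0.193, -0.001, -0.001]
force: [0.2, -0.0, -1.0]
finger_gap: 0.0596
```

```bash
cat > look.py <<'E'
from h import *
import sys
c=cal('wrist'); im=r.capture('wrist'); cv2.imwrite(f'pics/{sys.argv[1]}.png',im)
s=r.state(); print(s['tcp_pos'].round(4), 'yaw',2*np.degrees(np.arctan2(s['tool_rot'][1],s['tool_rot'][0])).round(2),s['joints'].round(2))
H=dict(HUES); H['bulkhead']=((8,150,60),(20,255,255),.029)
for k,(lo,hi,z) in H.items(): print(k,blobs(im,c,lo,hi,z,(.3,.58,.15,.45),True,amin=150))
E
python3 look.py w1
```

```text
[0.4358 0.2814 0.2455] yaw 22.28 [0.42 0.03 1.54 0.   1.57 1.61]
bulkhead [(array([496.1, 347.7]), 84.9, array([40. , 27.6]), 1100, array([287., 127.]))]
gearcase [(array([506.7, 265.5]), 23.2, array([34.4, 29.4]), 793, array([370., 148.]))]
servomount [(array([405.8, 246.6]), 41.6, array([42. , 25.1]), 692, array([347., 247.]))]
hubcarrier [(array([404.6, 335.7]), 11.6, array([33.3, 25.1]), 520, array([263., 215.]))]
```

View pics/w1.png

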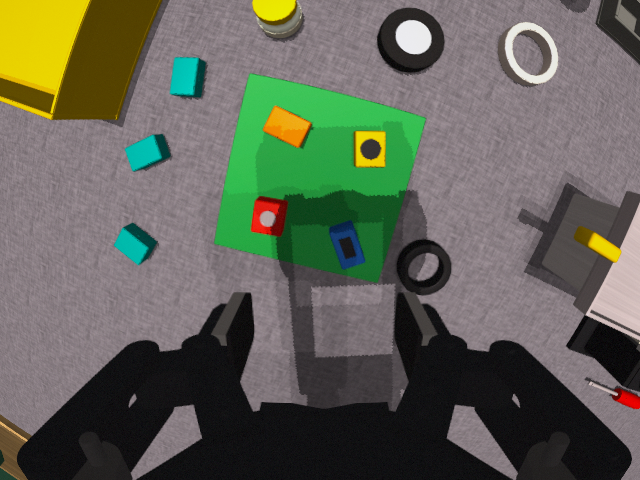

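play_rows(
  moves=[
    [0.53,-10,-12,-20,0,0,0.112],
    [0.53,-10,-12,-40,0,0,0.112],
    [0.53,-9.5,-12,-40,0,0,0.112],
    [0.53,0,0,-40,0,0,0],
    [0.53,0,0,-38,0,0,0],
  ],
)

```text
t: 2.65
tcp_pos: [0.4067, 0.2426, 0.069]
tool_rot: [0.936, 0.353, 0.0, 0.0]
force: [0.9, 0.7, 0.3]
finger_gap: 0.0399
```

play_rows(
  moves=[
    [0.53,0,0,-30,0,0,0],
    [0.53,0,0,-20,0,0,0],
    [0.53,0,0,-10,0,0,0],
    [0.53,0,0,0,0,0,0],
  ],
)

```text
t: 2.98
tcp_pos: [0.4065, 0.243, 0.0089]
tool_rot: [0.936, 0.353, -0.002, 0.0]
force: [0.0, 0.3, -0.0]
finger_gap: 0.0403
```

play_rows(
  moves=[
    [1,0,0,0,0,0,0],
    [1,0,0,0,0,0,0],
    [1,0,0,0,0,0,0],
    [1,0,0,0,0,0,0],
  ],
)

```text
t: 3.32
tcp_pos: [0.4081, 0.2442, 0.0117]
tool_rot: [0.936, 0.353, 0.001, -0.0]
force: [-1.5, -1.4, 8.5]
finger_gap: 0.0253
```

play_rows(
  moves=[
    [1,0,0,30,0,0,0],
    [1,0,0,40,0,0,0],
    [1,5,-20,40,0,0,-0.12],
    [1,12,-35,40,0,0,-0.12],
    [1,12,-35,30,0,0,-0.12],
  ],
)

```text
t: 3.73
tcp_pos: [0.4317, 0.168, 0.1777]
tool_rot: [0.984, 0.178, 0.002, -0.0]
force: [1.9, 1.2, -0.2]
finger_gap: 0.0249
```

play_rows(
  moves=[
    [1,12,-35,0,0,0,-0.12],
    [1,12,-35,0,0,0,-0.12],
    [1,12,-35,0,0,0,-0.121],
    [1,12,-35,0,0,0,0],
    [1,9,-31,0,0,0,0],
  ],
)

```text
t: 4.15
tcp_pos: [0.4892, -0.0051, 0.1752]
tool_rot: [1.0, -0.0, 0.001, 0.0]
force: [1.3, 0.5, 0.2]
finger_gap: 0.0253
```

play_rows(
  moves=[
    [1,0,0,0,0,0,0],
  ],
)

```text
t: 4.23
tcp_pos: [0.4898, -0.0075, 0.1749]
tool_rot: [1.0, -0.001, 0.001, 0.001]
force: [0.2, 0.2, -1.0]
finger_gap: 0.0254
```

play_rows(
  moves=[
    [1,4,-10.5,-15,0,0,0],
    [1,0,0,-20,0,0,0],
    [1,0,0,-10,0,0,0],
    [1,0,0,-3,0,0,0],
    [1,0,0,0,0,0,0],
  ],
)

```text
t: 4.65
tcp_pos: [0.4925, -0.0132, 0.127]
tool_rot: [1.0, 0.001, -0.0, 0.0]
force: [0.1, 0.3, 0.4]
finger_gap: 0.0248
```

play_rows(
  moves=[
    [0.53,0,0,0,0,0,0],
    [0.53,0,0,0,0,0,0],
    [0.53,0,0,10,0,0,0],
    [0.53,0,0,25,0,0,0],
    [0.53,0,0,35,0,0,0],
  ],
)

```text
t: 5.07
tcp_pos: [0.4916, -0.013, 0.1961]
tool_rot: [1.0, 0.001, -0.002, -0.0]
force: [-0.7, -0.6, -0.4]
finger_gap: 0.0401
```

play_rows(
  moves=[
    [0.53,0,20,20,0,0,0.1],
    [0.5,3,30,10,0,0,0.1],
    [0.5,3,36,0,0,0,0.1],
    [0.5,3,36,0,0,0,0.1],
    [0.5,0,36,0,0,0,0],
  ],
)

```text
t: 5.48
tcp_pos: [0.5018, 0.1463, 0.2277]
tool_rot: [0.979, 0.202, 0.001, -0.0]
force: [1.1, 0.4, -0.0]
finger_gap: 0.0428
```

play_rows(
  moves=[
    [0.5,0,36,0,0,0,0],
    [0.5,-5,30,0,0,0,0],
    [0.5,-5,0,0,0,0,0],
    [0.5,0,0,0,0,0,0],
  ],
)

```text
t: 5.82
tcp_pos: [0.4908, 0.2121, 0.2271]
tool_rot: [0.98, 0.201, 0.0, -0.0]
force: [0.4, -0.7, 0.4]
finger_gap: 0.0424
```

```bash
python3 look.py w2
python3 - <<'E'
from h import *
im=r.capture('top'); cv2.imwrite('pics/t2.png',im); c=cal('top')
print(blobs(im,c,(100,130,80),(122,255,255),.140,(.4,.62,-.2,.1)))
E
```

```text
[0.4914 0.211  0.2271] yaw 23.06 [ 0.26  0.07  1.54 -0.    1.54  1.43]
bulkhead [(array([498. , 345.4]), 85.4, array([44.3, 30.5]), 1313, array([198., 153.]))]
gearcase [(array([506.9, 265.3]), 24.0, array([35.5, 29.8]), 835, array([279., 174.]))]
servomount []
hubcarrier [(array([405.6, 332.4]), 11.8, array([33.2, 30.7]), 679, array([183., 243.]))]
[(array([494.1, -14.1]), -1.9, array([37.2, 21.9]), 107, array([367., 226.]))]
```

play_rows(
  moves=[
    [0.48,5,18,-20,0,0,0.015],
    [0.48,5,18,-30,0,0,0],
    [0.48,5.5,18.3,-35,0,0,0],
    [0.48,0,0,-38,0,0,0],
    [0.48,0,0,-38,0,0,0],
  ],
)

```text
t: 6.33
tcp_pos: [0.5079, 0.2644, 0.0643]
tool_rot: [0.979, 0.206, 0.001, -0.0]
force: [1.2, 0.4, -0.8]
finger_gap: 0.0443
```

play_rows(
  moves=[
    [0.48,0,0,-30,0,0,0],
    [0.48,0,0,-16,0,0,0],
    [0.48,0,0,-8,0,0,0],
    [0.48,0,0,0,0,0,0],
  ],
)

```text
t: 6.67
tcp_pos: [0.5071, 0.2637, 0.0103]
tool_rot: [0.979, 0.206, -0.001, 0.0]
force: [-0.9, 1.3, -0.5]
finger_gap: 0.0445
```

play_rows(
  moves=[
    [1,0,0,0,0,0,0],
    [1,0,0,0,0,0,0],
    [1,0,0,0,0,0,0],
    [1,0,0,0,0,0,0],
  ],
)

```text
t: 7.0
tcp_pos: [0.5081, 0.265, 0.0129]
tool_rot: [0.978, 0.206, 0.001, -0.0]
force: [0.5, -2.0, 8.3]
finger_gap: 0.0294
```

play_rows(
  moves=[
    [1,0,0,30,0,0,0],
    [1,0,0,40,0,0,0],
    [1,3,-20,40,0,0,-0.1],
    [1,5,-35,40,0,0,-0.1],
    [1,5,-38,30,0,0,-0.11],
  ],
)

```text
t: 7.42
tcp_pos: [0.5183, 0.1866, 0.179]
tool_rot: [0.999, 0.052, 0.002, -0.0]
force: [1.2, -0.4, 0.3]
finger_gap: 0.0286
```

play_rows(
  moves=[
    [1,5,-38,0,0,0,-0.11],
    [1,5,-38,0,0,0,0],
    [1,5,-38,0,0,0,0],
    [1,5,-38,0,0,0,0],
    [1,5,-35,0,0,0,0],
  ],
)

```text
t: 7.83
tcp_pos: [0.5431, -0.0027, 0.1764]
tool_rot: [1.0, -0.002, 0.001, 0.0]
force: [0.7, 1.2, -1.0]
finger_gap: 0.0296
```

play_rows(
  moves=[
    [1,5,0,0,0,0,0],
    [1,0,0,0,0,0,0],
  ],
)

```text
t: 8.0
tcp_pos: [0.5487, -0.0023, 0.176]
tool_rot: [1.0, -0.004, 0.0, 0.0]
force: [0.1, 0.7, -1.5]
finger_gap: 0.0284
```

play_rows(
  moves=[
    [1,2,-13,-15,0,0,0],
    [1,0,0,-20,0,0,0],
    [1,0,0,-9,0,0,0],
    [1,0,0,-3,0,0,0],
    [1,0,0,0,0,0,0],
  ],
)

```text
t: 8.42
tcp_pos: [0.5498, -0.0126, 0.1287]
tool_rot: [1.0, -0.002, -0.0, -0.0]
force: [0.0, 0.1, -0.6]
finger_gap: 0.0287
```

play_rows(
  moves=[
    [0.48,0,0,0,0,0,0],
    [0.48,0,0,0,0,0,0],
    [0.48,0,0,10,0,0,0],
    [0.48,0,0,25,0,0,0],
    [0.48,0,0,35,0,0,0],
  ],
)

```text
t: 8.83
tcp_pos: [0.5491, -0.0132, 0.1981]
tool_rot: [1.0, -0.002, -0.002, -0.0]
force: [-0.3, -0.8, 1.0]
finger_gap: 0.0442
```

play_rows(
  moves=[
    [0.48,-5,25,20,0,0,0.11],
    [0.48,-10,35,5,0,0,0.1],
    [0.48,-20,35,0,0,0,0],
    [0.48,-20,35,0,0,0,0],
    [0.48,-20,35,0,0,0,0],
  ],
)

```text
t: 9.25
tcp_pos: [0.4741, 0.1529, 0.2247]
tool_rot: [0.995, 0.103, 0.001, -0.0]
force: [0.9, 1.2, 0.2]
finger_gap: 0.0445
```

play_rows(
  moves=[
    [0.48,-20,38,0,0,0,0],
    [0.48,-20,38,0,0,0,0],
    [0.48,-15,38,0,0,0,0],
    [0.48,0,0,0,0,0,0],
  ],
)

```text
t: 9.58
tcp_pos: [0.4184, 0.2685, 0.2249]
tool_rot: [0.994, 0.105, 0.0, -0.001]
force: [0.4, -0.7, -0.8]
finger_gap: 0.0442
```

```bash
python3 look.py w3
python3 - <<'E'
from h import *
im=r.capture('top'); cv2.imwrite('pics/t3.png',im); c=cal('top')
print(blobs(im,c,(100,130,80),(122,255,255),.140,(.4,.62,-.2,.1)))
print(blobs(im,c,*HUES['gearcase'][:2],.142,(.4,.62,-.2,.1)))
E
```

```text
[0.4197 0.2662 0.2247] yaw 12.08 [ 0.41 -0.01  1.62  0.    1.53  1.77]
bulkhead [(array([496.1, 346.8]), 85.0, array([42. , 27.5]), 1283, array([259., 114.]))]
gearcase []
servomount []
hubcarrier [(array([405.3, 332.6]), 11.2, array([33. , 30.7]), 879, array([257., 212.]))]
[(array([494.1, -14.1]), -1.9, array([37.2, 21.9]), 107, array([367., 226.]))]
[(array([549.6, -13.5]), -1.9, array([30.2, 26.9]), 96, array([366., 203.])), (array([523.7,  53.1]), 88.7, array([41.4,  9.9]), 89, array([339., 214.]))]
```

play_rows(
  moves=[
    [0.45,-5,22,-20,0,0,0],
    [0.45,-5,22,-30,0,0,0],
    [0.45,-4.5,22,-33,0,0,0],
    [0.45,0,0,-38,0,0,0],
    [0.45,0,0,-38,0,0,0],
  ],
)

```text
t: 10.1
tcp_pos: [0.4075, 0.3291, 0.0638]
tool_rot: [0.995, 0.103, 0.001, -0.0]
force: [1.2, -0.5, -0.6]
finger_gap: 0.0469
```

play_rows(
  moves=[
    [0.45,0,0,-30,0,0,0],
    [0.45,0,0,-15,0,0,0],
    [0.45,0,0,-8,0,0,0],
    [0.45,0,0,0,0,0,0],
  ],
)

```text
t: 10.43
tcp_pos: [0.4071, 0.3281, 0.0105]
tool_rot: [0.995, 0.102, -0.001, 0.0]
force: [-0.4, 0.4, -0.0]
finger_gap: 0.0468
```

play_rows(
  moves=[
    [1,0,0,0,0,0,0],
    [1,0,0,0,0,0,0],
    [1,0,0,0,0,0,0],
    [1,0,0,0,0,0,0],
  ],
)

```text
t: 10.77
tcp_pos: [0.4078, 0.3295, 0.013]
tool_rot: [0.995, 0.103, 0.001, -0.0]
force: [0.2, -2.1, 8.1]
finger_gap: 0.0309
```

play_rows(
  moves=[
    [1,0,0,30,0,0,0],
    [1,0,0,40,0,0,0],
    [1,5,-20,40,0,0,0],
    [1,7,-33,40,0,0,-0.1],
    [1,7,-38,40,0,0,-0.105],
  ],
)

```text
t: 11.18
tcp_pos: [0.4222, 0.2556, 0.1832]
tool_rot: [1.0, -0.001, 0.001, -0.001]
force: [2.1, 0.4, -0.5]
finger_gap: 0.031
```

play_rows(
  moves=[
    [1,7,-38,5,0,0,0],
    [1,7,-38,0,0,0,0],
    [1,7,-38,0,0,0,0],
    [1,7,-38,0,0,0,0],
    [1,7,-38,0,0,0,0],
  ],
)

```text
t: 11.6
tcp_pos: [0.4572, 0.0641, 0.1864]
tool_rot: [1.0, 0.001, 0.001, -0.0]
force: [0.8, -0.6, -0.5]
finger_gap: 0.0315
```

play_rows(
  moves=[
    [1,7,-38,0,0,0,0],
    [1,7,-38,0,0,0,0],
    [1,7,-38,0,0,0,0],
    [1,0,-20,0,0,0,0],
    [1,0,0,0,0,0,0],
  ],
)

```text
t: 12.02
tcp_pos: [0.4784, -0.0717, 0.1859]
tool_rot: [1.0, -0.001, 0.0, 0.001]
force: [-0.8, 0.5, 0.1]
finger_gap: 0.0308
```

play_rows(
  moves=[
    [1,15,-12,-15,0,0,0],
    [1,0,0,-25,0,0,0],
    [1,0,0,-13,0,0,0],
    [1,0,0,-4,0,0,0],
    [1,0,0,0,0,0,0],
  ],
)

```text
t: 12.43
tcp_pos: [0.4931, -0.0796, 0.1288]
tool_rot: [1.0, 0.001, -0.0, -0.0]
force: [-0.6, 0.1, -0.7]
finger_gap: 0.0316
```

play_rows(
  moves=[
    [0.48,0,0,0,0,0,0],
    [0.48,0,0,0,0,0,0],
    [0.48,0,0,10,0,0,0],
    [0.48,0,0,25,0,0,0],
    [0.48,0,0,35,0,0,0],
  ],
)

```text
t: 12.85
tcp_pos: [0.4923, -0.0796, 0.1982]
tool_rot: [1.0, 0.0, -0.002, -0.001]
force: [1.2, -1.0, 0.3]
finger_gap: 0.0444
```

play_rows(
  moves=[
    [0.48,0,25,20,0,0,0],
    [0.48,0,35,5,0,0,0.1],
    [0.48,0,38,0,0,0,0.12],
    [0.48,0,38,0,0,0,0.12],
    [0.48,0,38,0,0,0,0.12],
  ],
)

```text
t: 13.27
tcp_pos: [0.493, 0.0957, 0.2249]
tool_rot: [0.973, 0.231, 0.001, 0.0]
force: [0.5, -0.4, 0.1]
finger_gap: 0.0442
```

play_rows(
  moves=[
    [0.48,0,38,0,0,0,0.12],
    [0.48,0,38,0,0,0,0.12],
    [0.48,0,38,0,0,0,0.12],
    [0.48,0,38,0,0,0,0.12],
    [0.48,0,38,0,0,0,0.12],
  ],
)

```text
t: 13.68
tcp_pos: [0.4928, 0.286, 0.2247]
tool_rot: [0.861, 0.509, 0.001, 0.0]
force: [1.0, 0.0, -0.2]
finger_gap: 0.0445
```

play_rows(
  moves=[
    [0.48,0,10,0,0,0,0.12],
    [0.48,0,0,0,0,0,0.12],
    [0.48,0,0,0,0,0,0.12],
    [0.48,0,0,0,0,0,0.06],
    [0.48,0,0,0,0,0,0],
  ],
)

```text
t: 14.1
tcp_pos: [0.4932, 0.2942, 0.2244]
tool_rot: [0.737, 0.676, 0.0, 0.0]
force: [1.5, -0.5, 0.1]
finger_gap: 0.0444
```

```bash
python3 look.py w4
python3 - <<'E'
from h import *
im=r.capture('top'); cv2.imwrite('pics/t4.png',im); c=cal('top')
B=(.4,.62,-.2,.04)
print(blobs(im,c,(100,130,80),(122,255,255),.140,B))
print(blobs(im,c,*HUES['gearcase'][:2],.142,B))
print(blobs(im,c,*HUES['hubcarrier'][:2],.144,B))
E
```

```text
[0.4933 0.2941 0.2243] yaw 84.78 [0.4  0.15 1.45 0.   1.54 0.49]
bulkhead [(array([495.8, 348.8]), 85.2, array([39.4, 27.2]), 1317, array([321., 154.]))]
gearcase []
servomount []
hubcarrier []
[(array([494.1, -14.1]), -1.9, array([37.2, 21.9]), 107, array([367., 226.]))]
[(array([549.6, -13.5]), -1.9, array([30.2, 26.9]), 96, array([366., 203.]))]
[(array([493.1, -81.3]), 88.7, array([31.2, 29.5]), 124, array([395., 225.])), (array([ 420.3, -198. ]), -3.5, array([43.5, 40.6]), 235, array([446., 254.]))]
```

play_rows(
  moves=[
    [0.48,1,18,-20,0,0,0],
    [0.48,1,18,-30,0,0,0],
    [0.48,0.5,19,-33,0,0,0],
    [0.48,0,0,-38,0,0,0],
    [0.48,0,0,-38,0,0,0],
  ],
)

```text
t: 14.62
tcp_pos: [0.4957, 0.3498, 0.0634]
tool_rot: [0.739, 0.674, 0.001, 0.0]
force: [0.7, -0.6, -0.2]
finger_gap: 0.0444
```

play_rows(
  moves=[
    [0.48,0,0,-30,0,0,0],
    [0.48,0,0,-14,0,0,0],
    [0.48,0,0,-8,0,0,0],
    [0.48,0,0,0,0,0,0],
  ],
)

```text
t: 14.95
tcp_pos: [0.4954, 0.3486, 0.0112]
tool_rot: [0.739, 0.674, -0.001, -0.0]
force: [-0.1, 0.5, 0.1]
finger_gap: 0.0445
```

play_rows(
  moves=[
    [1,0,0,0,0,0,0],
    [1,0,0,0,0,0,0],
    [1,0,0,0,0,0,0],
    [1,0,0,0,0,0,0],
  ],
)

```text
t: 15.28
tcp_pos: [0.4966, 0.3493, 0.014]
tool_rot: [0.738, 0.674, 0.001, 0.0]
force: [-0.3, 0.4, 8.2]
finger_gap: 0.0269
```

play_rows(
  moves=[
    [1,0,0,30,0,0,0],
    [1,0,0,40,0,0,0],
    [1,4,-20,40,0,0,-0.08],
    [1,4,-33,40,0,0,-0.12],
    [1,4,-36,40,0,0,-0.12],
  ],
)

```text
t: 15.7
tcp_pos: [0.5057, 0.2757, 0.1853]
tool_rot: [0.837, 0.546, 0.001, 0.0]
force: [1.2, -0.4, -0.4]
finger_gap: 0.0269
```

play_rows(
  moves=[
    [1,4,-36,5,0,0,-0.12],
    [1,4,-36,0,0,0,-0.12],
    [1,4,-36,0,0,0,-0.12],
    [1,4,-36,0,0,0,-0.12],
    [1,4,-36,0,0,0,-0.12],
  ],
)

```text
t: 16.12
tcp_pos: [0.5257, 0.0945, 0.1884]
tool_rot: [0.962, 0.274, 0.001, 0.0]
force: [1.3, 0.6, -0.9]
finger_gap: 0.0272
```

play_rows(
  moves=[
    [1,4,-36,0,0,0,-0.12],
    [1,4,-36,0,0,0,-0.12],
    [1,4,-36,0,0,0,-0.12],
    [1,4,-36,0,0,0,-0.12],
    [1,4,-18,0,0,0,-0.078],
  ],
)

```text
t: 16.53
tcp_pos: [0.5457, -0.0694, 0.1883]
tool_rot: [1.0, -0.003, 0.001, 0.001]
force: [0.2, 0.6, -0.2]
finger_gap: 0.0269
```

play_rows(
  moves=[
    [1,0,0,0,0,0,0],
    [1,0,0,0,0,0,0],
  ],
)

```text
t: 16.7
tcp_pos: [0.5458, -0.0668, 0.1879]
tool_rot: [1.0, 0.001, 0.0, -0.0]
force: [0.0, -0.4, -0.8]
finger_gap: 0.027
```

play_rows(
  moves=[
    [1,5,-15,-15,0,0,0],
    [1,0,0,-25,0,0,0],
    [1,0,0,-13,0,0,0],
    [1,0,0,-5,0,0,0],
    [1,0,0,0,0,0,0],
  ],
)

```text
t: 17.12
tcp_pos: [0.5506, -0.0798, 0.1299]
tool_rot: [1.0, 0.003, -0.0, -0.0]
force: [-0.4, -0.5, 0.8]
finger_gap: 0.0269
```

play_rows(
  moves=[
    [0.48,0,0,0,0,0,0],
    [0.48,0,0,0,0,0,0],
    [0.48,0,0,10,0,0,0],
    [0.48,0,0,25,0,0,0],
    [0.48,0,0,35,0,0,0],
  ],
)

```text
t: 17.53
tcp_pos: [0.5498, -0.0803, 0.199]
tool_rot: [1.0, 0.002, -0.002, -0.001]
force: [1.2, -1.0, 1.0]
finger_gap: 0.0443
```

play_rows(
  moves=[
    [0.48,-10,-10,35,0,0,0],
    [0.48,-20,-15,35,0,0,0],
    [0.48,-25,-20,10,0,0,0],
    [0.48,-25,-20,0,0,0,0],
    [0.48,0,0,0,0,0,0],
  ],
)

```text
t: 17.95
tcp_pos: [0.4688, -0.1475, 0.2808]
tool_rot: [1.0, 0.001, 0.001, 0.001]
force: [0.2, 1.1, -0.2]
finger_gap: 0.0444
```

```bash
python3 look.py w5
```

```text
[ 0.4702 -0.1465  0.2802] yaw 0.04 [-0.46 -0.04  1.54 -0.    1.64  1.11]
bulkhead []
gearcase []
servomount []
hubcarrier []
```

View pics/w5.png

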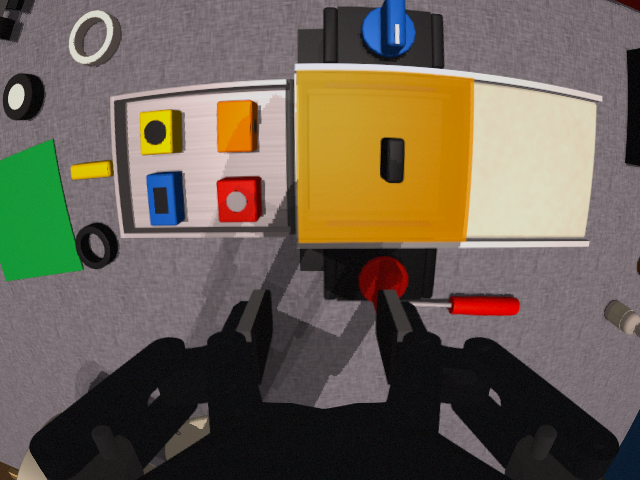

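Run:
```python
from h import *
c=cal('wrist')
for n,u,v,z in [('blk top',390,159,.157),('handle',91,169,.146),('gTL',296,70,.118),('gTR',474,79,.118),('gBL',298,243,.118),('gBR',467,242,.118),('red disc',384,280,.13),('blue disc',388,32,.13)]:
    print(n,(px2w(c,u,v,z,True)*1000).round(1))
```

```text
blk top [ 525.4 -192.9  157. ]
handle [524.7  53.6 146. ]
gTL [ 596.2 -122.9  118. ]
gTR [ 596.  -273.1  118. ]
gBL [ 450.7 -123.2  118. ]
gBR [ 451.5 -274.6  118. ]
red disc [ 421.  -197.1  130. ]
blue disc [ 627.1 -195.7  130. ]
```

play_rows(
  moves=[
    [0.48,18,-17,0,0,0,0],
    [0.48,18,-17,0,0,0,0],
    [0.48,18,-17,-10,0,0,0],
    [0.48,0,0,-30,0,0,0],
    [0.48,0,0,-38,0,0,0],
  ],
)

```text
t: 18.42
tcp_pos: [0.5274, -0.197, 0.2013]
tool_rot: [1.0, 0.001, 0.002, 0.001]
force: [0.3, -0.2, -1.2]
finger_gap: 0.0443
```

play_rows(
  moves=[
    [0.48,0,0,-35,0,0,0],
    [0.48,0,0,-25,0,0,0],
    [0.48,0,0,-10,0,0,0],
    [0.48,0,0,-4,0,0,0],
    [0.48,0,0,0,0,0,0],
  ],
)

```text
t: 18.83
tcp_pos: [0.5259, -0.1962, 0.1268]
tool_rot: [1.0, 0.002, 0.0, -0.0]
force: [-0.1, 0.2, 1.1]
finger_gap: 0.0444
```

play_rows(
  moves=[
    [1,0,0,0,0,0,0],
    [1,0,0,0,0,0,0],
    [1,0,0,0,0,0,0],
    [1,0,0,0,0,0,0],
    [1,0,0,0,0,0,0],
  ],
)

```text
t: 19.25
tcp_pos: [0.5263, -0.1991, 0.1285]
tool_rot: [1.0, 0.001, 0.002, 0.003]
force: [-0.3, -20.4, 3.5]
finger_gap: 0.0131
```

play_rows(
  moves=[
    [1,0,-6,0,0,0,0],
    [1,0,-14,0,0,0,0],
    [1,0,-16,0,0,0,0],
    [1,0,-16,0,0,0,0],
    [1,0,-16,0,0,0,0],
  ],
)

```text
t: 19.67
tcp_pos: [0.5265, -0.2652, 0.1285]
tool_rot: [1.0, 0.002, 0.002, 0.001]
force: [4.8, 1.9, 6.6]
finger_gap: 0.013
```

play_rows(
  moves=[
    [1,0,-16,0,0,0,0],
    [1,0,-16,0,0,0,0],
    [1,0,-16,0,0,0,0],
    [1,0,-14,0,0,0,0],
    [1,0,-8,0,0,0,0],
  ],
)

```text
t: 20.08
tcp_pos: [0.5267, -0.3361, 0.1285]
tool_rot: [1.0, 0.001, 0.002, 0.001]
force: [7.7, 2.3, 8.0]
finger_gap: 0.0133
```

play_rows(
  moves=[
    [1,0,-6,0,0,0,0],
    [1,0,-3,0,0,0,0],
    [1,0,0,0,0,0,0],
  ],
)

```text
t: 20.33
tcp_pos: [0.5268, -0.3441, 0.1285]
tool_rot: [1.0, 0.001, 0.002, 0.001]
force: [6.7, -1.0, 6.3]
finger_gap: 0.0131
```

play_rows(
  moves=[
    [1,0,-2,0,0,0,0],
    [1,0,-2,0,0,0,0],
    [1,0,-2,0,0,0,0],
    [1,0,0,0,0,0,0],
  ],
)

```text
t: 20.67
tcp_pos: [0.5268, -0.3445, 0.1284]
tool_rot: [1.0, 0.002, 0.001, -0.004]
force: [-0.2, 47.0, 21.8]
finger_gap: 0.0126
```

play_rows(
  moves=[
    [1,0,5,0,0,0,0],
    [0.48,0,0,0,0,0,0],
    [0.48,0,0,0,0,0,0],
    [0.48,0,0,15,0,0,0],
    [0.48,0,0,30,0,0,0],
  ],
)

```text
t: 21.08
tcp_pos: [0.5243, -0.344, 0.169]
tool_rot: [1.0, 0.001, -0.002, -0.002]
force: [-0.8, -0.0, -0.5]
finger_gap: 0.0445
```

play_rows(
  moves=[
    [0.48,0,0,35,0,0,0],
    [0.48,0,20,25,0,0,0.1],
    [0.48,0,35,10,0,0,0.12],
    [0.48,0,38,0,0,0,0.12],
    [0.48,0,38,0,0,0,0.12],
  ],
)

```text
t: 21.5
tcp_pos: [0.5253, -0.2129, 0.2425]
tool_rot: [0.973, 0.231, 0.001, 0.001]
force: [0.6, -0.2, -0.7]
finger_gap: 0.0447
```

play_rows(
  moves=[
    [0.48,0,38,0,0,0,0.12],
    [0.48,0,38,0,0,0,0.12],
    [0.48,0,38,0,0,0,0.12],
    [0.48,0,38,0,0,0,0.12],
    [0.48,0,38,0,0,0,0.12],
  ],
)

```text
t: 21.92
tcp_pos: [0.5252, -0.0221, 0.242]
tool_rot: [0.861, 0.509, 0.0, 0.0]
force: [1.0, -0.4, 0.6]
finger_gap: 0.0448
```

play_rows(
  moves=[
    [0.48,0,38,0,0,0,0.12],
    [0.48,0,20,0,0,0,0.12],
    [0.48,0,0,0,0,0,0.12],
    [0.48,0,0,0,0,0,0.12],
    [0.48,0,0,0,0,0,0.031],
  ],
)

```text
t: 22.33
tcp_pos: [0.5256, 0.0348, 0.2418]
tool_rot: [0.703, 0.711, 0.0, 0.0]
force: [-0.1, 0.3, 0.5]
finger_gap: 0.0444
```

play_rows(
  moves=[
    [0.48,0,0,0,0,0,0],
  ],
)

```text
t: 22.42
tcp_pos: [0.5256, 0.0344, 0.2418]
tool_rot: [0.705, 0.709, 0.0, 0.0]
force: [0.6, -0.7, -1.3]
finger_gap: 0.0443
```

```bash
python3 look.py w6
python3 - <<'E'
from h import *
im=cv2.imread('pics/w6.png'); print(blobs(im,cal('wrist'),(22,120,80),(33,255,255),.146,(.4,.62,-.1,.2),True))
im=r.capture('top'); cv2.imwrite('pics/t6.png',im); c=cal('top')
cv2.imwrite('pics/c6.png',cv2.resize(im[140:300,320:560],None,fx=3.3,fy=3.3,interpolation=cv2.INTER_CUBIC))
E
```

```text
[0.5256 0.0343 0.2417] yaw 90.1 [-0.08  0.05  1.53 -0.    1.56 -0.08]
bulkhead []
gearcase []
servomount []
hubcarrier []
[(array([522.2,  59.2]), 89.5, array([46.3, 13.3]), 1390, array([318., 208.])), (array([547.6,  -5.1]), 89.7, array([36.4, 34.8]), 1695, array([353., 295.]))]
```

View pics/c6.png

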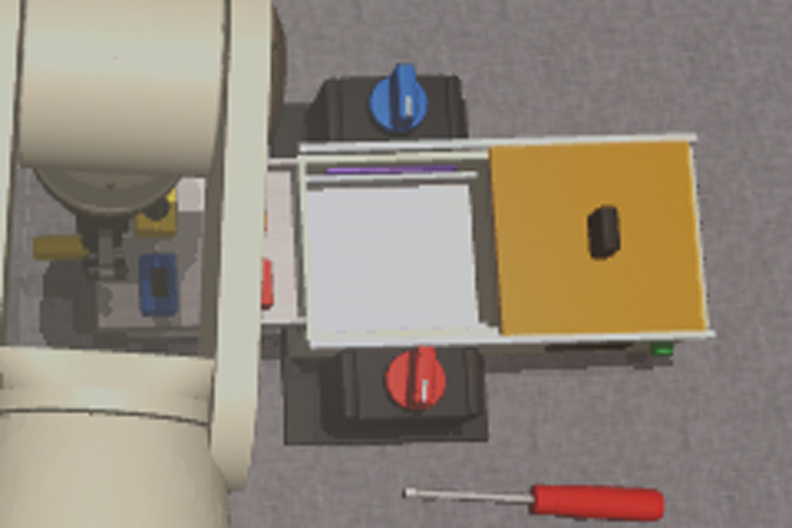

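play_rows(
  moves=[
    [0.48,-3,24.5,-5,0,0,0],
    [0.48,0,0,-30,0,0,0],
    [0.48,0,0,-35,0,0,0],
    [0.48,0,0,-30,0,0,0],
    [0.48,0,0,-20,0,0,0],
  ],
)

```text
t: 22.93
tcp_pos: [0.5215, 0.0589, 0.1186]
tool_rot: [0.707, 0.707, -0.001, -0.001]
force: [0.1, -0.5, -0.2]
finger_gap: 0.0443
```

play_rows(
  moves=[
    [0.48,0,0,-4,0,0,0],
    [0.48,0,0,0,0,0,0],
    [1,0,0,0,0,0,0],
    [1,0,0,0,0,0,0],
    [1,0,0,0,0,0,0],
  ],
)

```text
t: 23.35
tcp_pos: [0.5215, 0.059, 0.119]
tool_rot: [0.706, 0.708, -0.001, -0.001]
force: [-10.9, -1.9, 25.5]
finger_gap: 0.0138
```

play_rows(
  moves=[
    [1,0,0,0,0,0,0],
    [1,0,0,0,0,0,0],
  ],
)

```text
t: 23.52
tcp_pos: [0.5216, 0.059, 0.1191]
tool_rot: [0.706, 0.708, -0.001, -0.0]
force: [-19.4, -0.8, 16.1]
finger_gap: 0.0135
```

play_rows(
  moves=[
    [1,0,-1.2,8.9,0,0,0],
    [1,0,-1.7,8.8,0,0,0],
    [1,0,-2.1,8.7,0,0,0],
    [1,0,-2.5,8.6,0,0,0],
    [1,0,-3,8.5,0,0,0],
  ],
)

```text
t: 23.93
tcp_pos: [0.5215, 0.0486, 0.1616]
tool_rot: [0.706, 0.708, -0.001, -0.001]
force: [-9.2, -0.7, -5.2]
finger_gap: 0.0133
```

play_rows(
  moves=[
    [1,0,-3.4,8.3,0,0,0],
    [1,0,-3.8,8.1,0,0,0],
    [1,0,-4.2,7.9,0,0,0],
    [1,0,-4.6,7.7,0,0,0],
    [1,0,-5,7.5,0,0,0],
  ],
)

```text
t: 24.35
tcp_pos: [0.5215, 0.0276, 0.2012]
tool_rot: [0.706, 0.708, -0.0, -0.001]
force: [-8.2, 0.6, -5.3]
finger_gap: 0.0135
```

play_rows(
  moves=[
    [1,0,-5.3,7.2,0,0,0],
    [1,0,-5.7,6.9,0,0,0],
    [1,0,-6,6.6,0,0,0],
    [1,0,-6.4,6.3,0,0,0],
    [1,0,-6.7,6,0,0,0],
  ],
)

```text
t: 24.77
tcp_pos: [0.5217, -0.0025, 0.2343]
tool_rot: [0.706, 0.708, -0.0, -0.001]
force: [-6.7, 0.3, -4.8]
finger_gap: 0.0131
```

play_rows(
  moves=[
    [1,0,-7,5.7,0,0,0],
    [1,0,-7.2,5.3,0,0,0],
    [1,0,-7.5,4.9,0,0,0],
    [1,0,-7.7,4.6,0,0,0],
    [1,0,-7.9,4.2,0,0,0],
  ],
)

```text
t: 25.18
tcp_pos: [0.5218, -0.0398, 0.259]
tool_rot: [0.706, 0.708, -0.0, -0.0]
force: [-5.2, 1.5, -5.1]
finger_gap: 0.0133
```

play_rows(
  moves=[
    [1,0,-6,2.8,0,0,0],
    [1,0,0,0,0,0,0],
    [1,0,0,0,0,0,0],
    [1,0,0,0,0,0,0],
    [1,0,0,0,0,0,0],
  ],
)

```text
t: 25.6
tcp_pos: [0.5218, -0.0459, 0.2618]
tool_rot: [0.706, 0.708, -0.0, -0.0]
force: [-7.7, 0.0, -0.5]
finger_gap: 0.0134
```

Run:
```python
from h import *
a=r.capture('side'); b=r.capture('top')
A=cv2.resize(a[90:290,270:440],(400,470),interpolation=cv2.INTER_CUBIC); B=cv2.resize(b[130:290,320:480],(400,400),interpolation=cv2.INTER_CUBIC)
o=np.zeros((470,800,3),np.uint8); o[:,:400]=A; o[:400,400:]=B; cv2.imwrite('pics/m7.png',o)
```

```text
(no output)
```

View pics/m7.png

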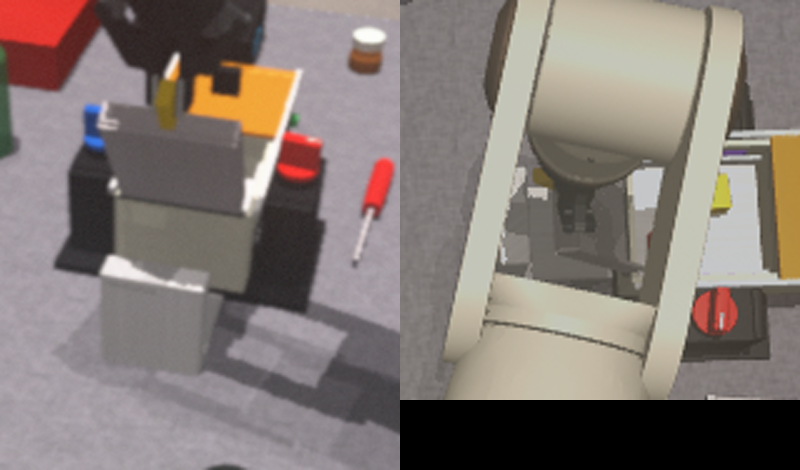

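play_rows(
  moves=[
    [1,0,-4,2,0,0,0],
    [1,0,-6,3,0,0,0],
    [1,0,0,0,0,0,0],
    [1,0,0,0,0,0,0],
    [1,0,0,0,0,0,0],
  ],
)

```text
t: 26.12
tcp_pos: [0.5219, -0.0561, 0.2664]
tool_rot: [0.706, 0.708, -0.0, -0.0]
force: [-7.5, -1.1, -4.7]
finger_gap: 0.0137
```

play_rows(
  moves=[
    [1,0,0,0,0,0,0],
    [1,0,0,0,0,0,0],
    [1,0,0,0,0,0,0],
    [1,0,0,0,0,0,0],
    [1,0,0,0,0,0,0],
  ],
)

```text
t: 26.53
tcp_pos: [0.5219, -0.0561, 0.2663]
tool_rot: [0.706, 0.708, -0.0, -0.0]
force: [-6.5, -0.6, -4.7]
finger_gap: 0.0136
```

play_rows(
  moves=[
    [1,0,10,-5,0,0,0],
    [1,0,6,-2.8,0,0,0],
    [1,0,7.9,-4.2,0,0,0],
    [1,0,7.7,-4.6,0,0,0],
    [1,0,7.5,-4.9,0,0,0],
  ],
)

```text
t: 26.95
tcp_pos: [0.5218, -0.0168, 0.2454]
tool_rot: [0.706, 0.708, -0.0, 0.0]
force: [-11.2, -1.2, 0.6]
finger_gap: 0.0133
```

play_rows(
  moves=[
    [1,0,7.2,-5.3,0,0,0],
    [1,0,7,-5.7,0,0,0],
    [1,0,6.7,-6,0,0,0],
    [1,0,6.4,-6.3,0,0,0],
    [1,0,6,-6.6,0,0,0],
  ],
)

```text
t: 27.37
tcp_pos: [0.5217, 0.0166, 0.2152]
tool_rot: [0.706, 0.708, -0.001, -0.0]
force: [-12.4, -1.4, 1.0]
finger_gap: 0.0129
```

Run:
```python
from h import *
a=r.capture('side'); b=r.capture('top'); print(r.state()['tcp_pos'])
A=cv2.resize(a[90:290,270:440],(400,470),interpolation=cv2.INTER_CUBIC); B=cv2.resize(b[130:290,320:480],(400,400),interpolation=cv2.INTER_CUBIC)
o=np.zeros((470,800,3),np.uint8); o[:,:400]=A; o[:400,400:]=B; cv2.imwrite('pics/m8.png',o)
```

```text
[0.52163616 0.01716599 0.21454939]
```

View pics/m8.png

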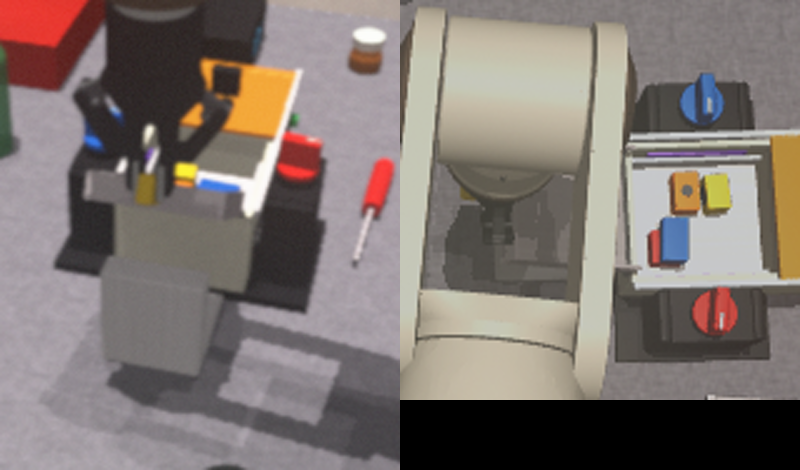

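play_rows(
  moves=[
    [1,0,5.2,-6,0,0,0],
    [1,0,5.3,-7.2,0,0,0],
    [1,0,5,-7.5,0,0,0],
    [1,0,4.6,-7.7,0,0,0],
    [1,0,4.2,-7.9,0,0,0],
  ],
)

```text
t: 27.88
tcp_pos: [0.5216, 0.0409, 0.1786]
tool_rot: [0.706, 0.708, -0.001, -0.0]
force: [-13.2, -1.9, 1.5]
finger_gap: 0.0133
```

play_rows(
  moves=[
    [1,0,3.8,-8.1,0,0,0],
    [1,0,3.4,-8.3,0,0,0],
    [1,0,3,-8.5,0,0,0],
    [1,0,2.5,-8.6,0,0,0],
    [1,0,2.1,-8.7,0,0,0],
  ],
)

```text
t: 28.3
tcp_pos: [0.5215, 0.0557, 0.1362]
tool_rot: [0.706, 0.708, -0.001, -0.001]
force: [-13.7, -0.6, 2.2]
finger_gap: 0.0129
```

play_rows(
  moves=[
    [1,0,1.7,-8,0,0,0],
    [1,0,1.2,-7,0,0,0],
    [1,0,0,0,0,0,0],
  ],
)

```text
t: 28.55
tcp_pos: [0.5215, 0.0584, 0.1216]
tool_rot: [0.706, 0.708, -0.001, -0.001]
force: [-11.3, -1.3, -2.3]
finger_gap: 0.0137
```

play_rows(
  moves=[
    [1,0,0,-2,0,0,0],
    [1,0,0,-1,0,0,0],
    [0.48,0,0,0,0,0,0],
    [0.48,0,0,0,0,0,0],
    [0.48,0,0,15,0,0,0],
  ],
)

```text
t: 28.97
tcp_pos: [0.5219, 0.0584, 0.1318]
tool_rot: [0.706, 0.708, -0.001, -0.001]
force: [-0.7, 0.1, -0.7]
finger_gap: 0.0439
```

play_rows(
  moves=[
    [0.48,0,0,35,0,0,0],
    [0.48,0,0,38,0,0,0],
    [0.48,0,-10,35,0,0,0.1],
    [0.48,-4,-20,5,0,0,0.12],
    [0.48,-4,-20,0,0,0,0.12],
  ],
)

```text
t: 29.38
tcp_pos: [0.5156, 0.0081, 0.2496]
tool_rot: [0.573, 0.819, 0.001, 0.003]
force: [0.9, -0.5, -1.1]
finger_gap: 0.0445
```

play_rows(
  moves=[
    [0.48,-4,-20,0,0,0,0.12],
    [0.48,-4,-20,0,0,0,0.12],
    [0.48,-4,-20,0,0,0,0.12],
    [0.48,-4,-20,0,0,0,0.12],
    [0.48,-4,-20,0,0,0,0.12],
  ],
)

```text
t: 29.8
tcp_pos: [0.4945, -0.0926, 0.2468]
tool_rot: [0.306, 0.952, -0.0, 0.001]
force: [0.4, -0.3, -0.0]
finger_gap: 0.0444
```

play_rows(
  moves=[
    [0.48,-4,-20,0,0,0,0.12],
    [0.48,-4,-20,0,0,0,0.12],
    [0.48,0,-20,0,0,0,0.12],
    [0.48,0,0,0,0,0,0.12],
    [0.48,0,0,0,0,0,0.031],
  ],
)

```text
t: 30.22
tcp_pos: [0.4865, -0.1528, 0.2465]
tool_rot: [0.056, 0.998, -0.0, 0.001]
force: [0.5, 0.6, 0.1]
finger_gap: 0.0443
```

```bash
python3 look.py w9
```

```text
[ 0.4866 -0.1523  0.2466] yaw 173.54 [-0.45  0.01  1.56 -0.    1.57 -1.91]
bulkhead []
gearcase []
servomount []
hubcarrier []
```

View pics/w9.png

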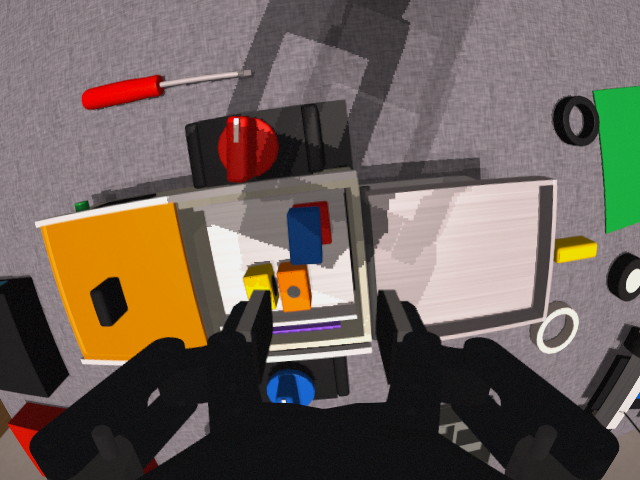

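Run:
```python
from h import *
c=cal('wrist'); im=cv2.imread('pics/w9.png')
m=mask(im,(0,130,50),(6,255,255)); m[:110]=0;m[190:]=0;m[:,300:]=0
ys,xs=np.nonzero(m); print(xs.min(),xs.max(),ys.min(),ys.max())
for u,v,z in [(248,149,.13),(xs.max(),150,.13),(236,132,.162),(595,248,.146),(558,254,.146)]: print((px2w(c,u,v,z,True)*1000).round(1))
print(w2px(c,[.417,-.1995,.13],True), w2px(c,[.417,-.1995,.162],True))
```

```text
217 278 116 182
[ 419.2 -196.9  130. ]
[ 422.9 -175.8  130. ]
[ 407.1 -196.3  162. ]
[519.3  75.2 146. ]
[519.3  33.9 146. ]
[243.96216593 146.4662254 ] [233.13467745 148.45364444]
```

play_rows(
  moves=[
    [0.48,-20,-15,0,0,0,0.113],
    [0.48,-25,-15,0,0,0,0],
    [0.48,-23.5,-16.2,-20,0,0,0],
    [0.48,0,0,-35,0,0,0],
    [0.48,0,0,-35,0,0,0],
  ],
)

```text
t: 30.68
tcp_pos: [0.4177, -0.1988, 0.1564]
tool_rot: [0.004, 1.0, -0.001, 0.002]
force: [-0.0, 0.1, -0.7]
finger_gap: 0.0445
```

play_rows(
  moves=[
    [0.48,0,0,-15,0,0,0],
    [0.48,0,0,-6,0,0,0],
    [0.48,0,0,0,0,0,0],
  ],
)

```text
t: 30.93
tcp_pos: [0.4178, -0.1975, 0.1345]
tool_rot: [0.002, 1.0, 0.0, -0.0]
force: [0.6, 0.2, -0.2]
finger_gap: 0.0444
```

play_rows(
  moves=[
    [1,0,0,0,0,0,0],
    [1,0,0,0,0,0,0],
    [1,0,0,0,0,0,0],
    [1,0,0,0,0,0,0],
    [1,0,0,0,0,0,0],
  ],
)

```text
t: 31.35
tcp_pos: [0.4194, -0.1994, 0.137]
tool_rot: [0.002, 1.0, -0.002, 0.002]
force: [5.4, -12.8, 1.5]
finger_gap: 0.0132
```

play_rows(
  moves=[
    [1,-0.5,-1,0,0,0,-0.1],
    [1,0,0,0,0,0,-0.1],
    [1,0,0,0,0,0,-0.1],
    [1,0,0,0,0,0,-0.1],
    [1,0,0,0,0,0,-0.1],
  ],
)

```text
t: 31.77
tcp_pos: [0.4192, -0.2004, 0.137]
tool_rot: [0.252, 0.968, -0.002, 0.003]
force: [7.7, -14.0, -0.3]
finger_gap: 0.0129
```

play_rows(
  moves=[
    [1,0,0,0,0,0,-0.1],
    [1,0,0,0,0,0,-0.1],
    [1,0,0,0,0,0,-0.1],
    [1,0,0,0,0,0,0],
    [1,0,0,0,0,0,0],
  ],
)

```text
t: 32.18
tcp_pos: [0.4188, -0.2009, 0.137]
tool_rot: [0.392, 0.92, -0.002, 0.003]
force: [4.6, -17.3, -0.8]
finger_gap: 0.0133
```

```bash
cat > st.py <<'E'
from h import *
s=r.state(); q=s['tool_rot']
print(s['t'],(s['tcp_pos']*1000).round(1),'yaw',(2*np.arctan2(q[1],q[0])).round(3),s['joints'].round(2),'F',s['force'].round(1),'T',s['torque'].round(2),'gap',s['finger_gap'])
E
python3 st.py
```

```text
32.1833 [ 418.8 -200.9  137. ] yaw 2.336 [-0.61 -0.03  1.82 -0.    1.34 -1.38] F [  4.6 -17.3  -0.8] T [-2.75 -0.76 -0.07] gap 0.01326437722552769
```

play_rows(
  moves=[
    [0.48,0,-1.5,0,0,0,0],
    [0.48,0,0,0,0,0,0],
    [0.48,0,0,15,0,0,0],
    [0.48,0,0,30,0,0,0.05],
    [0.48,10,0,25,0,0,0.125],
  ],
)

```text
t: 32.6
tcp_pos: [0.4266, -0.1998, 0.2067]
tool_rot: [0.309, 0.951, -0.0, -0.0]
force: [0.2, -0.2, 1.0]
finger_gap: 0.0443
```

play_rows(
  moves=[
    [0.48,30,0,0,0,0,0.125],
    [0.48,38,0,0,0,0,0.125],
    [0.48,38,0,0,0,0,0.125],
    [0.48,38,0,0,0,0,0.125],
    [0.48,35,0,0,0,0,0.125],
  ],
)

```text
t: 33.02
tcp_pos: [0.6086, -0.1996, 0.2053]
tool_rot: [-0.001, 1.0, -0.0, 0.0]
force: [0.2, -0.6, 1.3]
finger_gap: 0.0445
```

play_rows(
  moves=[
    [0.48,20,0,0,0,0,0],
    [0.48,0,0,0,0,0,0],
  ],
)

```text
t: 33.18
tcp_pos: [0.6294, -0.1994, 0.204]
tool_rot: [0.001, 1.0, 0.0, -0.0]
force: [-1.3, 0.3, -0.6]
finger_gap: 0.0449
```

```bash
python3 st.py
python3 - <<'E'
from h import *
b=r.capture('top'); cv2.imwrite('pics/t10.png',b)
cv2.imwrite('pics/c10.png',cv2.resize(b[140:300,320:560],None,fx=3.3,fy=3.3,interpolation=cv2.INTER_CUBIC))
E
```

```text
33.1833 [ 629.4 -199.4  204. ] yaw 3.14 [-0.42  0.34  1.26  0.    1.54 -1.99] F [-1.3  0.3 -0.6] T [ 0.06 -0.01  0.03] gap 0.04485198077276054
```

View pics/c10.png

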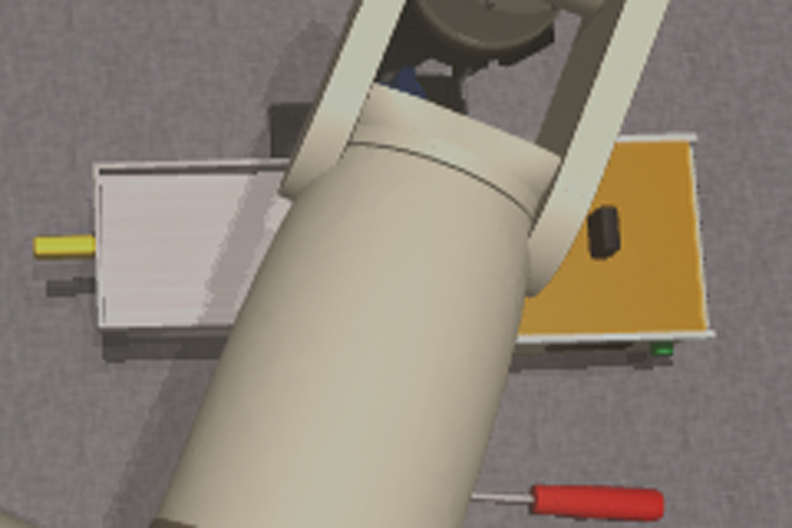

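play_rows(
  moves=[
    [0.48,-1.5,-2,-15,0,0,0],
    [0.48,0,0,-25,0,0,0],
    [0.48,0,0,-18,0,0,0],
    [0.48,0,0,-9,0,0,0],
    [0.48,0,0,0,0,0,0],
  ],
)

```text
t: 33.65
tcp_pos: [0.6237, -0.2018, 0.1365]
tool_rot: [0.002, 1.0, 0.0, -0.001]
force: [-0.2, 0.8, -0.7]
finger_gap: 0.0442
```

play_rows(
  moves=[
    [1,0,0,0,0,0,0],
    [1,0,0,0,0,0,0],
    [1,0,0,0,0,0,0],
    [1,0,0,0,0,0,0],
    [1,0,0,0,0,0,0],
  ],
)

```text
t: 34.07
tcp_pos: [0.6254, -0.1996, 0.14]
tool_rot: [0.001, 1.0, 0.002, 0.001]
force: [-4.1, 22.2, 11.4]
finger_gap: 0.0133
```

```bash
python3 st.py
```

```text
34.0667 [ 625.4 -199.6  140. ] yaw 3.139 [-0.43  0.36  1.36  0.    1.42 -2.  ] F [-4.1 22.2 11.4] T [ 3.6   0.75 -0.06] gap 0.0132596931241056
```

play_rows(
  moves=[
    [1,0,2,0,0,0,-0.1],
    [1,0,0,0,0,0,-0.115],
    [1,0,0,0,0,0,-0.115],
    [1,0,0,0,0,0,-0.115],
    [1,0,0,0,0,0,-0.115],
  ],
)

```text
t: 34.48
tcp_pos: [0.6255, -0.1984, 0.14]
tool_rot: [0.28, 0.96, 0.001, 0.001]
force: [-1.4, 16.4, 8.9]
finger_gap: 0.0129
```

play_rows(
  moves=[
    [1,0,0,0,0,0,-0.115],
    [1,0,0,0,0,0,-0.115],
    [1,0,0,0,0,0,-0.115],
    [1,0,0,0,0,0,-0.115],
    [1,0,0,0,0,0,-0.115],
  ],
)

```text
t: 34.9
tcp_pos: [0.6261, -0.1976, 0.1401]
tool_rot: [0.541, 0.841, 0.002, 0.001]
force: [5.5, 21.4, 8.1]
finger_gap: 0.0132
```

play_rows(
  moves=[
    [1,0,0,0,0,0,-0.115],
    [1,0,0,0,0,0,-0.115],
    [1,0,0,0,0,0,-0.115],
    [1,0,0,0,0,0,-0.115],
    [1,0,0,0,0,0,0],
  ],
)

```text
t: 35.32
tcp_pos: [0.6269, -0.1974, 0.1401]
tool_rot: [0.719, 0.695, 0.003, 0.001]
force: [11.6, 22.0, 4.9]
finger_gap: 0.013
```

```bash
python3 st.py
```

```text
35.3167 [ 626.9 -197.4  140.1] yaw 1.536 [-0.42  0.36  1.36  0.01  1.42 -0.39] F [11.6 22.   4.9] T [ 3.69 -1.66 -0.08] gap 0.012981661681199484
```

play_rows(
  moves=[
    [0.48,0,0,0,0,0,0],
    [0.48,0,0,0,0,0,0],
    [0.48,0,0,15,0,0,0],
    [0.48,0,0,30,0,0,0.05],
    [0.48,-10,0,25,0,0,0.125],
  ],
)

```text
t: 35.73
tcp_pos: [0.6154, -0.2003, 0.2094]
tool_rot: [0.653, 0.757, -0.0, 0.0]
force: [-0.2, -0.3, 1.2]
finger_gap: 0.0443
```

play_rows(
  moves=[
    [0.48,-30,0,0,0,0,0.125],
    [0.48,-38,0,0,0,0,0.125],
    [0.48,-38,0,0,0,0,0.125],
    [0.48,-38,0,0,0,0,0.125],
    [0.48,-35,0,0,0,0,0.125],
  ],
)

```text
t: 36.15
tcp_pos: [0.434, -0.2, 0.2085]
tool_rot: [0.386, 0.923, -0.0, 0.0]
force: [0.2, -0.7, 0.9]
finger_gap: 0.0447
```

play_rows(
  moves=[
    [0.48,-19,0,0,0,0,0],
    [0.48,0,0,0,0,0,0],
  ],
)

```text
t: 36.32
tcp_pos: [0.4142, -0.2003, 0.2093]
tool_rot: [0.389, 0.921, -0.001, 0.001]
force: [-0.5, 0.5, -0.2]
finger_gap: 0.0447
```

```bash
python3 st.py
```

```text
36.3167 [ 414.2 -200.3  209.3] yaw 2.342 [-0.62 -0.08  1.72 -0.    1.5  -1.39] F [-0.5  0.5 -0.2] T [-0.02  0.07  0.06] gap 0.044666619258683815
```

play_rows(
  moves=[
    [0.48,4.5,-1,-15,0,0,0],
    [0.48,0,0,-28,0,0,0],
    [0.48,0,0,-20,0,0,0],
    [0.48,0,0,-9,0,0,0],
    [0.48,0,0,0,0,0,0],
  ],
)

```text
t: 36.73
tcp_pos: [0.4212, -0.2009, 0.1347]
tool_rot: [0.389, 0.921, 0.0, -0.001]
force: [-0.1, 0.3, -0.8]
finger_gap: 0.0444
```

play_rows(
  moves=[
    [1,0,0,0,0,0,0],
    [1,0,0,0,0,0,0],
    [1,0,0,0,0,0,0],
    [1,0,0,0,0,0,0],
    [1,0,0,0,0,0,0],
  ],
)

```text
t: 37.15
tcp_pos: [0.4211, -0.2028, 0.1377]
tool_rot: [0.389, 0.921, -0.002, 0.001]
force: [-12.9, -11.4, 8.2]
finger_gap: 0.0131
```

```bash
python3 st.py
```

```text
37.15 [ 421.1 -202.8  137.7] yaw 2.342 [-0.61 -0.02  1.81 -0.    1.35 -1.38] F [-12.9 -11.4   8.2] T [-1.74  2.07  0.09] gap 0.013132778737254483
```

play_rows(
  moves=[
    [1,-1.5,-1,0,0,0,-0.1],
    [1,-0.5,0,0,0,0,-0.115],
    [1,0,0,0,0,0,-0.115],
    [1,0,0,0,0,0,-0.115],
    [1,0,0,0,0,0,-0.115],
  ],
)

```text
t: 37.57
tcp_pos: [0.4189, -0.2041, 0.1377]
tool_rot: [0.631, 0.776, -0.002, 0.001]
force: [-20.2, -15.9, 11.0]
finger_gap: 0.013
```

play_rows(
  moves=[
    [1,0,0,0,0,0,-0.115],
    [1,0,0,0,0,0,-0.115],
    [1,0,0,0,0,0,-0.115],
    [1,0,0,0,0,0,-0.115],
    [1,0,0,0,0,0,-0.115],
  ],
)

```text
t: 37.98
tcp_pos: [0.4165, -0.2041, 0.1377]
tool_rot: [0.825, 0.565, -0.004, -0.0]
force: [-44.7, -11.0, 25.5]
finger_gap: 0.0132
```

play_rows(
  moves=[
    [1,0,0,0,0,0,-0.115],
    [1,0,0,0,0,0,-0.115],
    [1,0,0,0,0,0,-0.115],
    [1,0,0,0,0,0,-0.115],
    [1,0,0,0,0,0,0],
  ],
)

```text
t: 38.4
tcp_pos: [0.4151, -0.2026, 0.1375]
tool_rot: [0.932, 0.361, -0.005, -0.001]
force: [-57.2, -0.3, 35.4]
finger_gap: 0.0132
```

```bash
python3 st.py
```

```text
38.4 [ 415.1 -202.6  137.5] yaw 0.739 [-0.62 -0.03  1.82 -0.01  1.36  0.22] F [-57.2  -0.3  35.4] T [-0.02  9.46  0.03] gap 0.013242862501506305
```

play_rows(
  moves=[
    [0.48,0,0,0,0,0,0],
    [0.48,0,0,0,0,0,0],
    [0.48,0,0,15,0,0,0],
    [0.48,0,0,30,0,0,0.05],
    [0.48,10,0,27,0,0,0.125],
  ],
)

```text
t: 38.82
tcp_pos: [0.4288, -0.202, 0.2097]
tool_rot: [0.895, 0.445, 0.0, 0.0]
force: [0.0, -0.2, -0.1]
finger_gap: 0.0446
```

play_rows(
  moves=[
    [0.48,30,0,0,0,0,0.125],
    [0.48,38,0,0,0,0,0.125],
    [0.48,38,0,0,0,0,0.125],
    [0.48,38,0,0,0,0,0.125],
    [0.48,35,0,0,0,0,0.125],
  ],
)

```text
t: 39.23
tcp_pos: [0.6109, -0.2018, 0.2086]
tool_rot: [0.713, 0.701, 0.0, 0.001]
force: [-0.9, -0.2, 0.4]
finger_gap: 0.0445
```

play_rows(
  moves=[
    [0.48,20,0,0,0,0,0],
    [0.48,0,0,0,0,0,0],
  ],
)

```text
t: 39.4
tcp_pos: [0.6317, -0.2017, 0.2073]
tool_rot: [0.714, 0.7, 0.0, 0.0]
force: [-1.0, 0.2, -0.7]
finger_gap: 0.0445
```

```bash
python3 st.py
```

```text
39.4 [ 631.7 -201.7  207.3] yaw 1.55 [-0.43  0.34  1.25  0.    1.55 -0.4 ] F [-1.   0.2 -0.7] T [-0.   -0.02  0.  ] gap 0.0445233238710329
```

play_rows(
  moves=[
    [0.48,0,2.5,-15,0,0,-0.012],
    [0.48,0,0,-28,0,0,0],
    [0.48,0,0,-19,0,0,0],
    [0.48,0,0,-8,0,0,0],
    [0.48,0,0,0,0,0,0],
  ],
)

```text
t: 39.82
tcp_pos: [0.6278, -0.1994, 0.1367]
tool_rot: [0.719, 0.695, -0.0, -0.001]
force: [-0.4, 0.2, 0.1]
finger_gap: 0.0441
```

play_rows(
  moves=[
    [0.48,0,0,0,0,0,0],
  ],
)

```text
t: 39.9
tcp_pos: [0.6286, -0.1998, 0.1391]
tool_rot: [0.719, 0.695, 0.0, 0.0]
force: [-0.8, -0.1, 0.3]
finger_gap: 0.0443
```

play_rows(
  moves=[
    [1,-1,0.5,0,0,0,0],
    [1,0,0,0,0,0,0],
    [1,0,0,0,0,0,0],
    [1,0,0,0,0,0,0],
    [1,0,0,0,0,0,0],
  ],
)

```text
t: 40.32
tcp_pos: [0.6275, -0.1993, 0.1395]
tool_rot: [0.719, 0.695, 0.0, 0.001]
force: [-6.2, 1.0, 8.5]
finger_gap: 0.0132
```

play_rows(
  moves=[
    [1,0,0,0,0,0,-0.1],
    [1,0,0,0,0,0,-0.115],
    [1,0,0,0,0,0,-0.115],
    [1,0,0,0,0,0,-0.115],
    [1,0,0,0,0,0,-0.115],
  ],
)

```text
t: 40.73
tcp_pos: [0.6273, -0.1993, 0.1395]
tool_rot: [0.885, 0.466, 0.0, 0.0]
force: [-7.4, 1.2, 9.1]
finger_gap: 0.0133
```

play_rows(
  moves=[
    [1,0,0,0,0,0,-0.115],
    [1,0,0,0,0,0,-0.115],
    [1,0,0,0,0,0,-0.115],
    [1,0,0,0,0,0,-0.115],
    [1,0,0,0,0,0,-0.115],
  ],
)

```text
t: 41.15
tcp_pos: [0.6271, -0.1992, 0.1395]
tool_rot: [0.981, 0.196, 0.0, 0.0]
force: [-9.3, 1.8, 9.9]
finger_gap: 0.0132
```

play_rows(
  moves=[
    [1,0,0,0,0,0,-0.115],
    [1,0,0,0,0,0,-0.115],
    [1,0,0,0,0,0,-0.115],
    [1,0,0,0,0,0,-0.115],
    [1,0,0,0,0,0,0],
  ],
)

```text
t: 41.57
tcp_pos: [0.6271, -0.1991, 0.1395]
tool_rot: [0.999, -0.034, 0.0, 0.0]
force: [-9.3, 3.5, 9.6]
finger_gap: 0.0131
```

```bash
python3 st.py
```

```text
41.5667 [ 627.1 -199.1  139.5] yaw -0.068 [-0.42  0.36  1.36 -0.    1.42  1.21] F [-9.3  3.5  9.6] T [ 0.52  1.68 -0.11] gap 0.013117499771955563
```

play_rows(
  moves=[
    [0.48,0,0,0,0,0,0],
    [0.48,0,0,0,0,0,0],
    [0.48,0,0,15,0,0,0],
    [0.48,0,0,30,0,0,0.05],
    [0.48,-10,0,25,0,0,0.125],
  ],
)

```text
t: 41.98
tcp_pos: [0.6181, -0.199, 0.2088]
tool_rot: [0.998, 0.059, -0.0, -0.0]
force: [1.0, 0.0, 1.1]
finger_gap: 0.0447
```

play_rows(
  moves=[
    [0.48,-30,0,0,0,0,0.125],
    [0.48,-38,0,0,0,0,0.125],
    [0.48,-38,0,0,0,0,0.125],
    [0.48,-38,0,0,0,0,0.125],
    [0.48,-35,0,0,0,0,0.125],
  ],
)

```text
t: 42.4
tcp_pos: [0.4366, -0.1988, 0.2079]
tool_rot: [0.931, 0.365, 0.0, 0.0]
force: [-0.7, -1.4, 0.5]
finger_gap: 0.0444
```

play_rows(
  moves=[
    [0.48,-20,0,0,0,0,0],
    [0.48,0,0,0,0,0,0],
    [0.48,0,0,0,0,0,0],
    [0.48,0,0,0,0,0,0],
  ],
)

```text
t: 42.73
tcp_pos: [0.419, -0.1993, 0.2083]
tool_rot: [0.932, 0.362, 0.0, 0.0]
force: [0.3, -0.5, -0.6]
finger_gap: 0.0442
```

```bash
python3 st.py
```

```text
42.7333 [ 419.  -199.3  208.3] yaw 0.74 [-0.61 -0.08  1.72  0.    1.5   0.22] F [ 0.3 -0.5 -0.6] T [-0.04 -0.03 -0.01] gap 0.04422953252894411
```

play_rows(
  moves=[
    [0.48,-1,-0.5,-15,0,0,0],
    [0.48,0,0,-28,0,0,0],
    [0.48,0,0,-19,0,0,0],
    [0.48,0,0,-8,0,0,0],
    [0.48,0,0,0,0,0,0],
  ],
)

```text
t: 43.15
tcp_pos: [0.4174, -0.1991, 0.1362]
tool_rot: [0.932, 0.362, -0.001, -0.001]
force: [-0.2, -0.0, 0.6]
finger_gap: 0.0443
```

play_rows(
  moves=[
    [0.48,0,0,0,0,0,0],
    [0.48,0,0,0,0,0,0],
  ],
)

```text
t: 43.32
tcp_pos: [0.4182, -0.1999, 0.1391]
tool_rot: [0.932, 0.362, 0.0, 0.001]
force: [0.0, 0.6, 0.6]
finger_gap: 0.0447
```

play_rows(
  moves=[
    [1,0,0,0,0,0,0],
    [1,0,0,0,0,0,0],
    [1,0,0,0,0,0,0],
    [1,0,0,0,0,0,0],
    [1,0,0,0,0,0,0],
  ],
)

```text
t: 43.73
tcp_pos: [0.4176, -0.1996, 0.1388]
tool_rot: [0.932, 0.362, 0.0, 0.0]
force: [-2.7, 3.5, 7.8]
finger_gap: 0.0133
```

play_rows(
  moves=[
    [1,0,0,0,0,0,-0.1],
    [1,0,0,0,0,0,-0.115],
    [1,0,0,0,0,0,-0.115],
    [1,0,0,0,0,0,-0.115],
    [1,0,0,0,0,0,-0.115],
  ],
)

```text
t: 44.15
tcp_pos: [0.4176, -0.1997, 0.1388]
tool_rot: [0.996, 0.087, 0.0, 0.0]
force: [-1.5, 1.5, 6.9]
finger_gap: 0.0133
```

play_rows(
  moves=[
    [1,0,0,0,0,0,-0.115],
    [1,0,0,0,0,0,-0.115],
    [1,0,0,0,0,0,-0.115],
    [1,0,0,0,0,0,-0.115],
    [1,0,0,0,0,0,-0.115],
  ],
)

```text
t: 44.57
tcp_pos: [0.4175, -0.1999, 0.1388]
tool_rot: [0.98, -0.199, 0.0, 0.0]
force: [-3.0, 0.3, 6.5]
finger_gap: 0.0134
```

play_rows(
  moves=[
    [1,0,0,0,0,0,-0.115],
    [1,0,0,0,0,0,-0.115],
    [1,0,0,0,0,0,-0.115],
    [1,0,0,0,0,0,-0.115],
    [1,0,0,0,0,0,0],
  ],
)

```text
t: 44.98
tcp_pos: [0.4175, -0.1999, 0.1387]
tool_rot: [0.908, -0.418, 0.0, 0.0]
force: [-3.9, -0.2, 6.9]
finger_gap: 0.0132
```

```bash
python3 st.py
```

```text
44.9833 [ 417.5 -199.9  138.7] yaw -0.863 [-0.61 -0.03  1.82 -0.    1.35  1.82] F [-3.9 -0.2  6.9] T [-0.1   0.68 -0.07] gap 0.013168227892062428
```

play_rows(
  moves=[
    [0.48,0,0,0,0,0,0],
    [0.48,0,0,0,0,0,0],
    [0.48,0,0,15,0,0,0],
    [0.48,0,0,30,0,0,0.08],
    [0.48,10,0,27,0,0,0.12],
  ],
)

```text
t: 45.4
tcp_pos: [0.4264, -0.1994, 0.2109]
tool_rot: [0.947, -0.32, -0.001, -0.0]
force: [0.2, 0.0, 0.1]
finger_gap: 0.0447
```

play_rows(
  moves=[
    [0.48,30,0,0,0,0,0.12],
    [0.48,38,0,0,0,0,0.12],
    [0.48,38,0,0,0,0,0.12],
    [0.48,38,0,0,0,0,0.12],
    [0.48,35,0,0,0,0,0.12],
  ],
)

```text
t: 45.82
tcp_pos: [0.6085, -0.1993, 0.2097]
tool_rot: [1.0, -0.024, 0.0, -0.0]
force: [-0.1, 0.2, 0.4]
finger_gap: 0.0442
```

play_rows(
  moves=[
    [0.48,20,0,0,0,0,0.12],
    [0.48,0,0,0,0,0,0.12],
    [0.48,0,0,0,0,0,0.12],
    [0.48,0,0,0,0,0,0.12],
    [0.48,0,0,0,0,0,0.12],
  ],
)

```text
t: 46.23
tcp_pos: [0.6266, -0.1995, 0.2096]
tool_rot: [0.962, 0.273, -0.0, -0.0]
force: [0.7, 0.1, 0.3]
finger_gap: 0.044
```

play_rows(
  moves=[
    [0.48,0,0,0,0,0,0.12],
    [0.48,0,0,0,0,0,0.12],
    [0.48,0,0,0,0,0,0.12],
    [0.48,0,0,0,0,0,0.12],
    [0.48,0,0,0,0,0,0.12],
  ],
)

```text
t: 46.65
tcp_pos: [0.6265, -0.1996, 0.2098]
tool_rot: [0.839, 0.545, -0.0, -0.0]
force: [0.3, -0.5, 0.4]
finger_gap: 0.0447
```

play_rows(
  moves=[
    [0.48,0,0,0,0,0,0.12],
    [0.48,0,0,0,0,0,0.12],
    [0.48,0,0,0,0,0,0.12],
    [0.48,0,0,0,0,0,0.12],
    [0.48,0,0,0,0,0,0.12],
  ],
)

```text
t: 47.07
tcp_pos: [0.6265, -0.1996, 0.2098]
tool_rot: [0.64, 0.768, -0.0, -0.0]
force: [0.5, 0.3, -0.4]
finger_gap: 0.0446
```

play_rows(
  moves=[
    [0.48,0,0,0,0,0,0.12],
    [0.48,0,0,0,0,0,0.12],
    [0.48,0,0,0,0,0,0.12],
    [0.48,0,0,0,0,0,0.12],
    [0.48,0,0,0,0,0,0.12],
  ],
)

```text
t: 47.48
tcp_pos: [0.6265, -0.1996, 0.2098]
tool_rot: [0.384, 0.923, 0.0, -0.0]
force: [0.7, -0.6, 0.4]
finger_gap: 0.0444
```

play_rows(
  moves=[
    [0.48,0,0,0,0,0,0.12],
    [0.48,0,0,0,0,0,0.12],
    [0.48,0,0,0,0,0,0.12],
    [0.48,0,0,0,0,0,0.12],
    [0.48,0,0,0,0,0,0.12],
  ],
)

```text
t: 47.9
tcp_pos: [0.6265, -0.1996, 0.2098]
tool_rot: [0.094, 0.996, 0.0, -0.0]
force: [-0.6, 0.7, 0.4]
finger_gap: 0.0444
```

play_rows(
  moves=[
    [0.48,0,0,0,0,0,0.12],
    [0.48,0,0,0,0,0,0.01],
    [0.48,0,0,0,0,0,0],
    [0.48,0,0,0,0,0,0],
  ],
)

```text
t: 48.23
tcp_pos: [0.6265, -0.1996, 0.2099]
tool_rot: [0.035, 0.999, -0.0, -0.0]
force: [0.4, -0.0, 1.7]
finger_gap: 0.0442
```

```bash
python3 st.py
```

```text
48.2333 [ 626.5 -199.6  209.9] yaw 3.072 [-0.43  0.33  1.26 -0.    1.55 -1.93] F [ 0.4 -0.   1.7] T [-0.   -0.02 -0.01] gap 0.04424120309032824
```

play_rows(
  moves=[
    [0.48,0.7,0.4,-15,0,0,0],
    [0.48,0,0,-28,0,0,0],
    [0.48,0,0,-20,0,0,0],
    [0.48,0,0,-8,0,0,0],
    [0.48,0,0,0,0,0,0],
  ],
)

```text
t: 48.65
tcp_pos: [0.6264, -0.1989, 0.137]
tool_rot: [0.034, 0.999, 0.001, -0.001]
force: [-0.1, -0.4, -0.5]
finger_gap: 0.0443
```

play_rows(
  moves=[
    [1,0,0,0,0,0,0],
    [1,0,0,0,0,0,0],
    [1,0,0,0,0,0,0],
    [1,0,0,0,0,0,0],
    [1,0,0,0,0,0,0],
  ],
)

```text
t: 49.07
tcp_pos: [0.6278, -0.1991, 0.1407]
tool_rot: [0.033, 0.999, -0.0, 0.001]
force: [-0.6, 3.9, 6.7]
finger_gap: 0.0134
```

play_rows(
  moves=[
    [1,0,0,0,0,0,-0.1],
    [1,0,0,0,0,0,-0.115],
    [1,0,0,0,0,0,-0.115],
    [1,0,0,0,0,0,-0.115],
    [1,0,0,0,0,0,-0.115],
  ],
)

```text
t: 49.48
tcp_pos: [0.6276, -0.1993, 0.1407]
tool_rot: [0.311, 0.951, -0.0, 0.001]
force: [-2.1, 2.0, 6.1]
finger_gap: 0.013
```

play_rows(
  moves=[
    [1,0,0,0,0,0,-0.115],
    [1,0,0,0,0,0,-0.115],
    [1,0,0,0,0,0,-0.115],
    [1,0,0,0,0,0,-0.115],
    [1,0,0,0,0,0,-0.115],
  ],
)

```text
t: 49.9
tcp_pos: [0.6274, -0.1994, 0.1407]
tool_rot: [0.567, 0.823, 0.0, 0.001]
force: [-4.8, 0.9, 8.3]
finger_gap: 0.0133
```

play_rows(
  moves=[
    [1,0,0,0,0,0,-0.115],
    [1,0,0,0,0,0,-0.115],
    [1,0,0,0,0,0,-0.08],
    [1,0,0,0,0,0,0],
  ],
)

```text
t: 50.23
tcp_pos: [0.6273, -0.1994, 0.1407]
tool_rot: [0.688, 0.726, 0.0, 0.001]
force: [-4.9, 1.2, 7.7]
finger_gap: 0.0128
```

```bash
python3 st.py
```

```text
50.2333 [ 627.3 -199.4  140.7] yaw 1.625 [-0.42  0.36  1.36 -0.    1.42 -0.48] F [-4.9  1.2  7.7] T [ 0.16  0.96 -0.09] gap 0.012839490225980113
```

play_rows(
  moves=[
    [1,0,0,0,0,0,-0.06],
    [1,0,0,0,0,0,-0.06],
    [1,0,0,0,0,0,-0.04],
    [1,0,0,0,0,0,0],
  ],
)

```text
t: 50.57
tcp_pos: [0.6273, -0.1994, 0.1407]
tool_rot: [0.742, 0.67, 0.0, 0.001]
force: [-5.1, 1.2, 8.0]
finger_gap: 0.0133
```

```bash
python3 st.py
```

```text
50.5667 [ 627.3 -199.4  140.7] yaw 1.468 [-0.42  0.36  1.36 -0.    1.42 -0.32] F [-5.1  1.2  8. ] T [0.18 1.06 0.75] gap 0.013323642423922604
```

play_rows(
  moves=[
    [1,0,0,0,0,0,-0.03],
    [1,0,0,0,0,0,-0.03],
    [1,0,0,0,0,0,0],
  ],
)

```text
t: 50.82
tcp_pos: [0.6273, -0.1998, 0.1408]
tool_rot: [0.762, 0.648, -0.0, 0.001]
force: [-5.9, -2.4, 8.3]
finger_gap: 0.0132
```

```bash
python3 st.py
```

```text
50.8167 [ 627.3 -199.8  140.8] yaw 1.409 [-0.42  0.36  1.36 -0.    1.42 -0.26] F [-5.9 -2.4  8.3] T [-0.35  0.98  1.27] gap 0.013201261061565628
```

play_rows(
  moves=[
    [0.48,0,0,0,0,0,0],
    [0.48,0,0,0,0,0,0],
    [0.48,0,0,15,0,0,0],
    [0.48,0,0,30,0,0,0.12],
    [0.48,-10,0,25,0,0,0.12],
  ],
)

```text
t: 51.23
tcp_pos: [0.6178, -0.1991, 0.2098]
tool_rot: [0.676, 0.737, 0.0, -0.0]
force: [0.5, 0.7, 1.3]
finger_gap: 0.0445
```

play_rows(
  moves=[
    [0.48,-30,0,0,0,0,0.12],
    [0.48,-38,0,0,0,0,0.12],
    [0.48,-38,0,0,0,0,0.12],
    [0.48,-38,0,0,0,0,0.12],
    [0.48,-35,0,0,0,0,0.12],
  ],
)

```text
t: 51.65
tcp_pos: [0.4363, -0.1988, 0.209]
tool_rot: [0.428, 0.904, -0.0, 0.0]
force: [-1.1, -0.9, 0.4]
finger_gap: 0.0447
```

play_rows(
  moves=[
    [0.48,-20,0,0,0,0,0.03],
    [0.48,0,0,0,0,0,0],
    [0.48,0,0,0,0,0,0],
    [0.48,0,0,0,0,0,0],
  ],
)

```text
t: 51.98
tcp_pos: [0.4187, -0.1994, 0.2093]
tool_rot: [0.418, 0.909, -0.0, 0.0]
force: [0.2, 0.6, -0.0]
finger_gap: 0.0445
```

```bash
python3 st.py
```

```text
51.9833 [ 418.7 -199.4  209.3] yaw 2.28 [-0.61 -0.08  1.72  0.    1.5  -1.32] F [ 0.2  0.6 -0. ] T [0.05 0.02 0.03] gap 0.04448988072564998
```

play_rows(
  moves=[
    [0.48,-0.8,-0.4,-15,0,0,0],
    [0.48,0,0,-28,0,0,0],
    [0.48,0,0,-20,0,0,0],
    [0.48,0,0,-8,0,0,0],
    [0.48,0,0,0,0,0,0],
  ],
)

```text
t: 52.4
tcp_pos: [0.4173, -0.1991, 0.1362]
tool_rot: [0.417, 0.909, 0.0, -0.002]
force: [0.3, -0.6, 0.4]
finger_gap: 0.0446
```

play_rows(
  moves=[
    [1,0,0,0,0,0,0],
    [1,0,0,0,0,0,0],
    [1,0,0,0,0,0,0],
    [1,0,0,0,0,0,0],
    [1,0,0,0,0,0,0],
  ],
)

```text
t: 52.82
tcp_pos: [0.4178, -0.2001, 0.1393]
tool_rot: [0.417, 0.909, -0.0, 0.001]
force: [-1.9, -0.7, 6.0]
finger_gap: 0.013
```

play_rows(
  moves=[
    [1,0,0,0,0,0,-0.1],
    [1,0,0,0,0,0,-0.115],
    [1,0,0,0,0,0,-0.115],
    [1,0,0,0,0,0,-0.115],
    [1,0,0,0,0,0,-0.115],
  ],
)

```text
t: 53.23
tcp_pos: [0.4175, -0.2003, 0.1393]
tool_rot: [0.654, 0.756, -0.0, 0.001]
force: [-5.7, -2.8, 8.4]
finger_gap: 0.0131
```

play_rows(
  moves=[
    [1,0,0,0,0,0,-0.115],
    [1,0,0,0,0,0,-0.075],
    [1,0,0,0,0,0,-0.05],
    [1,0,0,0,0,0,0],
  ],
)

```text
t: 53.57
tcp_pos: [0.4174, -0.2004, 0.1393]
tool_rot: [0.739, 0.673, -0.0, 0.001]
force: [-6.6, -3.4, 8.2]
finger_gap: 0.0132
```

```bash
python3 st.py
```

```text
53.5667 [ 417.4 -200.4  139.3] yaw 1.477 [-0.61 -0.03  1.82 -0.    1.35 -0.52] F [-6.6 -3.4  8.2] T [-0.62  1.13  0.48] gap 0.013170174511815168
```

play_rows(
  moves=[
    [1,0,0,0,0,0,-0.04],
    [1,0,0,0,0,0,-0.03],
    [1,0,0,0,0,0,0],
  ],
)

```text
t: 53.82
tcp_pos: [0.4174, -0.2006, 0.1393]
tool_rot: [0.762, 0.648, -0.001, 0.001]
force: [-7.1, -7.0, 7.1]
finger_gap: 0.0134
```

```bash
python3 st.py
```

```text
53.8167 [ 417.4 -200.6  139.3] yaw 1.41 [-0.61 -0.03  1.82 -0.    1.35 -0.45] F [-7.1 -7.   7.1] T [-1.13  1.19  1.38] gap 0.013398701701573906
```

play_rows(
  moves=[
    [0.48,0,0,0,0,0,0],
    [0.48,0,0,0,0,0,0],
    [0.48,0,0,15,0,0,0],
    [0.48,0,0,35,0,0,-0.09],
    [0.48,0,0,38,0,0,-0.12],
  ],
)

```text
t: 54.23
tcp_pos: [0.4168, -0.199, 0.2262]
tool_rot: [0.826, 0.564, -0.0, -0.001]
force: [0.9, -1.0, -0.0]
finger_gap: 0.0443
```

play_rows(
  moves=[
    [0.48,0,0,20,0,0,-0.12],
    [0.48,0,-10,0,0,0,-0.12],
    [0.48,0,-10,0,0,0,-0.12],
    [0.48,0,-10,0,0,0,-0.12],
    [0.48,0,-10,0,0,0,-0.12],
  ],
)

```text
t: 54.65
tcp_pos: [0.4175, -0.2399, 0.2464]
tool_rot: [0.956, 0.293, 0.0, 0.0]
force: [0.1, -0.4, 0.6]
finger_gap: 0.0441
```

play_rows(
  moves=[
    [0.48,5,0,0,0,0,-0.12],
    [0.48,5,0,0,0,0,-0.12],
    [0.48,5,0,0,0,0,-0.12],
    [0.48,5,0,0,0,0,-0.12],
    [0.48,5,0,0,0,0,-0.12],
  ],
)

```text
t: 55.07
tcp_pos: [0.4427, -0.2396, 0.2462]
tool_rot: [1.0, -0.003, 0.0, -0.0]
force: [0.4, 0.3, 0.6]
finger_gap: 0.0444
```

```bash
python3 st.py; python3 look.py w11
```

```text
55.0667 [ 442.7 -239.6  246.2] yaw -0.005 [-0.65 -0.    1.57  0.    1.57  0.93] F [0.4 0.3 0.6] T [-0.01  0.03 -0.01] gap 0.044385692740052926
[ 0.4433 -0.2396  0.2461] yaw -0.88 [-0.65 -0.    1.57  0.    1.57  0.94]
bulkhead []
gearcase []
servomount []
hubcarrier []
```

View pics/w11.png

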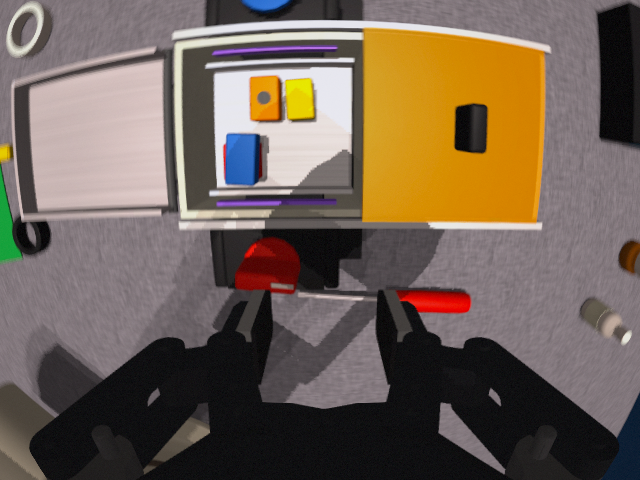

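play_rows(
  moves=[
    [0.48,20,-25,0,0,0,0],
    [0.48,27,-35,0,0,0,0],
    [0.48,23,-30,0,0,0,0],
    [0.48,10,-15,-20,0,0,0.01],
    [0.48,0,0,-30,0,0,0],
  ],
)

```text
t: 55.53
tcp_pos: [0.5229, -0.346, 0.1967]
tool_rot: [1.0, 0.007, 0.002, 0.001]
force: [-0.2, -0.5, -1.1]
finger_gap: 0.0442
```

play_rows(
  moves=[
    [0.48,0,0,-35,0,0,0],
    [0.48,0,0,-22,0,0,0],
    [0.48,0,0,-10,0,0,0],
    [0.48,0,0,-2,0,0,0],
    [0.48,0,0,0,0,0,0],
  ],
)

```text
t: 55.95
tcp_pos: [0.521, -0.3427, 0.1277]
tool_rot: [1.0, 0.006, 0.0, 0.0]
force: [0.9, 0.8, 0.1]
finger_gap: 0.0441
```

play_rows(
  moves=[
    [1,0,0,0,0,0,0],
    [1,0,0,0,0,0,0],
    [1,0,0,0,0,0,0],
    [1,0,0,0,0,0,0],
    [1,0,0,0,0,0,0],
  ],
)

```text
t: 56.37
tcp_pos: [0.5213, -0.343, 0.1287]
tool_rot: [1.0, 0.005, 0.001, 0.001]
force: [-0.4, 0.3, 7.4]
finger_gap: 0.0134
```

```bash
python3 st.py
```

```text
56.3667 [ 521.3 -343.   128.7] yaw 0.011 [-0.71  0.3   1.46  0.    1.37  0.85] F [-0.4  0.3  7.4] T [ 0.15  0.07 -0.21] gap 0.013409964083374838
```

Slide shut: +145 with a small margin.

play_rows(
  moves=[
    [1,0,6,0,0,0,0],
    [1,0,14,0,0,0,0],
    [1,0,16,0,0,0,0],
    [1,0,16,0,0,0,0],
    [1,0,16,0,0,0,0],
  ],
)

```text
t: 56.78
tcp_pos: [0.5211, -0.2747, 0.1287]
tool_rot: [1.0, 0.005, 0.001, 0.001]
force: [-1.6, -2.7, 7.8]
finger_gap: 0.0129
```

play_rows(
  moves=[
    [1,0,16,0,0,0,0],
    [1,0,16,0,0,0,0],
    [1,0,16,0,0,0,0],
    [1,0,14,0,0,0,0],
    [1,0,8,0,0,0,0],
  ],
)

```text
t: 57.2
tcp_pos: [0.5209, -0.2039, 0.1287]
tool_rot: [1.0, 0.006, 0.001, 0.001]
force: [-6.3, -2.1, 9.0]
finger_gap: 0.0134
```

play_rows(
  moves=[
    [1,0,4,0,0,0,0],
    [1,0,3,0,0,0,0],
    [1,0,2,0,0,0,0],
    [1,0,0,0,0,0,0],
  ],
)

```text
t: 57.53
tcp_pos: [0.5208, -0.1991, 0.1287]
tool_rot: [1.0, 0.005, 0.001, 0.004]
force: [-6.7, -28.9, 3.1]
finger_gap: 0.0129
```

```bash
python3 st.py
```

```text
57.5333 [ 520.8 -199.1  128.7] yaw 0.01 [-0.5   0.17  1.63 -0.01  1.34  1.06] F [ -6.7 -28.9   3.1] T [-4.53  1.08 -0.23] gap 0.012927069648553108
```

play_rows(
  moves=[
    [1,0,-3,0,0,0,0],
    [0.48,0,0,0,0,0,0],
    [0.48,0,0,0,0,0,0],
    [0.48,0,0,15,0,0,0],
    [0.48,0,0,35,0,0,0],
  ],
)

```text
t: 57.95
tcp_pos: [0.5194, -0.1976, 0.1739]
tool_rot: [1.0, 0.006, -0.003, -0.002]
force: [-0.3, -0.2, 0.2]
finger_gap: 0.0443
```

play_rows(
  moves=[
    [0.48,-10,0,38,0,0,0],
    [0.48,-30,10,38,0,0,0],
    [0.48,-35,15,15,0,0,0],
    [0.48,-15,0,0,0,0,0],
    [0.48,0,0,0,0,0,0],
  ],
)

```text
t: 58.37
tcp_pos: [0.4338, -0.1745, 0.264]
tool_rot: [1.0, 0.006, 0.002, 0.001]
force: [0.9, -0.3, 0.3]
finger_gap: 0.0442
```

```bash
python3 st.py; python3 look.py w12
python3 - <<'E'
from h import *
im=cv2.imread('pics/w12.png'); c=cal('wrist')
print(blobs(im,c,(10,120,80),(22,255,255),.118,(.4,.62,-.4,0),True))
cv2.imwrite('pics/s12.png',r.capture('side'))
E
```

```text
58.3667 [ 433.8 -174.5  264. ] yaw 0.011 [-0.55 -0.09  1.62 -0.    1.61  1.01] F [ 0.9 -0.3  0.3] T [-0.02  0.    0.06] gap 0.04416245937627113
[ 0.4349 -0.1749  0.2632] yaw 0.62 [-0.55 -0.08  1.62  0.    1.61  1.01]
bulkhead []
gearcase [(array([529.2, 156.7]), -89.9, array([65.5, 19.3]), 575, array([ 55., 132.]))]
servomount []
hubcarrier []
[(array([ 523.6, -199. ]), -89.9, array([149.7, 145.5]), 33249, array([355., 116.]))]
```

View pics/w12.png

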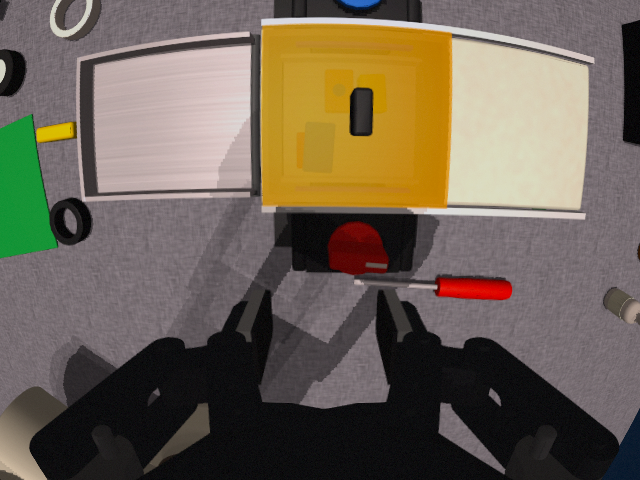

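View pics/s12.png

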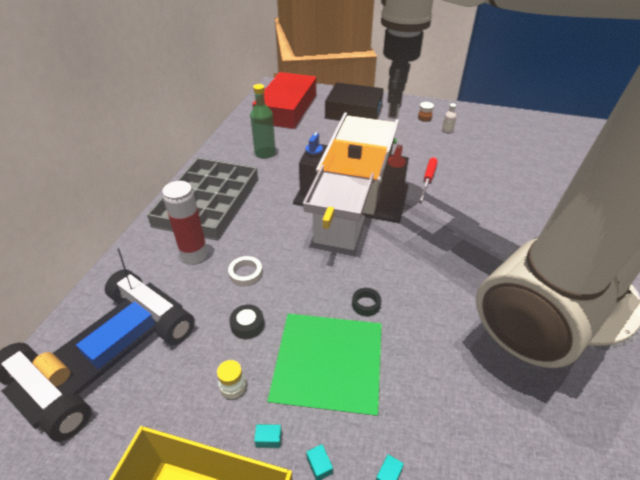

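```bash
python3 -c "
from station import r
print(r.job_done())"
```

```text
the job is handed in; nothing more can be done
None
```

The job is done and handed in at about 58 s of the 210 s allowed. No verdict came back.

- **Parts:** All four parts were on the mat, and I put all four on the tray with the guard shut. I then opened the guard to its stop, tipped the tray to about 1.1 rad and laid it back level. The pictures after that show the tray empty and all four parts in the chamber, with the blue one resting on the red one.
- **Platform:** I turned the knobs in turn: red first to 0.8 rad, then quarter turns of about 1.6 rad, blue and red alternately. The knobs were never more than about 0.8 rad apart by my tool readings. Both ended against their stops, where the torque rose from about 0.1 to 1.3 N m.
- **Guard:** I slid it shut until it met its stop. The last wrist picture puts its centre at y = -199 mm, the same as the shut position I worked out earlier.
- **Last checks:** In the last side and wrist pictures the mat is empty and the tray level. The tape rolls, jar, wheel, screwdriver and look-alikes look unmoved, and the arm is clear of everything.

**What disagreed:**
- The top and wrist cameras put the curing unit about 4 to 5 mm apart in y. The grips on the guard, handle and knobs settled it at about y = -199.5 mm.
- One red-knob turn was gripped about 4 mm off its axis and put 57 N sideways (about 67 N in all) on the wrist, under the 120 N limit. I corrected the centre for the later turns.

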